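# Pack, keep and tally a tray of seed belt pulleys

### The arm

A 6-joint arm with a two-finger parallel gripper is mounted at the origin on the work surface. World frame = base frame: x ahead of the robot, y to its left, z up, the work surface at z = 0. Lengths are in m, angles in rad, forces in N, time in s.
With the tool pointing down it reaches from about 0.35 to 0.725 m from the base axis. Payload 6 kg.
Tool frame: the origin (TCP) lies on the centre line of the jaws, within the pads' length; the fingertips stand 25 mm ahead of it and the grasp point (between the pads) lies 6 mm ahead of it; z points along the fingers, y is the direction in which the jaws open and shut (so a half turn about z gives the same grasp; the last joint's range is limited). The gripper opens to 85 mm and grips with 20 to 120 N. Pads are 22 mm wide; open, the fingers measure 114 mm over their backs; the gripper's body (76 mm by 85 mm) begins 54 mm behind the grasp point. The pads swing forward as they close: fully open they stand 13 mm farther back than shut.
Start: joints at [-0.935, 0.04, 0.085, 0, -1.615, -0.334], TCP at [0.178, -0.573, 0.256] pointing down, gripper open.
Joint ranges: [-2.56, 2.56], [-1.29, 2.01], [-1.08, 1.49], [-3.29, 1.98], [-2.81, -0.18], [-2.99, 2.99]. Speed limits (rad/s): [2.57, 2.57, 3.01, 3.14, 3.14, 3.14].

### API

Orientations are given as a unit quaternion [w, x, y, z].
In Python, from workcell import manip, optics, order gives the robot as it stands. The module is installed in compiled form; this text tells all that it offers.
- The arm moves only by the shell command python3 -m jog 'ROWS' [FORCE]. ROWS is JSON, one flat list of numbers, 5 for each row, row after row: the gripper's target within -1 to 1 (fully open at 1, half-way at 0, shut at -1), then the shift along the tool's x, y, z in cm, then the turn about the tool's z in rad. In form: [claw, dx, dy, dz, twist, claw, dx, dy, dz, twist, ...]. A call has exactly 8 rows; each row is the pose to reach, as a shift and turn from the pose commanded when the call began, along the tool's axes at that moment; what a row does not reach only later rows make up. A row lasts 1/8 s, in which the tool goes at most 62.5 mm and 10.7 degrees, less where a joint would pass 70% of its speed; a pose out of reach is approached as far as the arm can. A call with a gripper value outside its range is refused whole. The fingers move at their own pace and stop on an object; FORCE is the grip in N (left out, the last holds). Time passes only in rows, so rows that repeat a pose let the fingers close, or fill a call up. It gives the time, the measured TCP pose, the force and the opening at its end, in the units of the state.
- manip.get_obs(): the state, without advancing time (a new reading comes with each control period).
- optics.capture(name): name is "scene" or "top" or "wrist"; returns the picture (420x560x3 uint8, red, green, blue); there is no depth.
- optics.camera_params(name): a dict with "camera_matrix" (3x3 intrinsics, pixels), "dist" ([k1, k2, p1, p2, k3] as OpenCV has them; the pictures are not rectified), "rvec" (rotation vector, rad) and "tvec" (3), from world to camera coordinates, as OpenCV has them; the wrist camera has in their place "mount" (4x4, takes a point from camera to tool coordinates, whose origin is the TCP and whose axes are the flange's). Camera axes: x right, y down, z forward; pixel columns grow to the right and rows downward; lengths in m; the calibration is good to about 2 mm. A picture is of the moment at which its call begins: read the wrist's pose just before it. camera_params takes no time and is no camera call.
- order.hand_in(): hands the job in, once; it reports no verdict.
The state is a dict: "time_s": time; "q": joint angles; "dq": joint speeds; "effort": joint torques, N m; "tcp_pos": TCP position; "orientation": TCP orientation; "force": force on the tool from outside, world axes, zero at the start; "ft_torque": the same for the moment, N m; "gripper_width": finger opening in m.
Only numpy, scipy, OpenCV 4.12 (cv2) and the standard library are available. Lean on these libraries where they do the work, as an engineer would, in place of code of your own. Each camera call takes 0.05 s, during which the arm holds its last target.

### The job

Stand every black seed belt pulley on the bench upright on the floor of the steel kit tray; then swing the keeper bar shut across the tray until it snaps home, and after that turn the torque knob clockwise until it clicks past its detent to the stop. Last, log the tray on the tally counter: swing its sprung lever to the stop and let it spring back. Leave the brass block and the bearing ring where they lie.

Things in the scene. Friction and masses are not known exactly. Their poses are not given: they have to be found in the camera images.
- pulley_a: black rubber seed belt pulley standing upright: drum with two flanges, 64 mm diameter, 28 mm high, and on top of it a dark steel hub to grip, 26 mm diameter, 28 mm high (56 mm overall). 0.13 to 0.25 kg. Origin: centre of its underside, z up along the hub. Three to five of the five are present; an absent one reads None from the start
- pulley_b: black rubber seed belt pulley standing upright: drum with two flanges, 64 mm diameter, 28 mm high, and on top of it a dark steel hub to grip, 26 mm diameter, 28 mm high (56 mm overall). 0.13 to 0.25 kg. Origin: centre of its underside, z up along the hub. Three to five of the five are present; an absent one reads None from the start
- pulley_c: black rubber seed belt pulley standing upright: drum with two flanges, 64 mm diameter, 28 mm high, and on top of it a dark steel hub to grip, 26 mm diameter, 28 mm high (56 mm overall). 0.13 to 0.25 kg. Origin: centre of its underside, z up along the hub. Three to five of the five are present; an absent one reads None from the start
- pulley_d: black rubber seed belt pulley standing upright: drum with two flanges, 64 mm diameter, 28 mm high, and on top of it a dark steel hub to grip, 26 mm diameter, 28 mm high (56 mm overall). 0.13 to 0.25 kg. Origin: centre of its underside, z up along the hub. Three to five of the five are present; an absent one reads None from the start
- pulley_e: black rubber seed belt pulley standing upright: drum with two flanges, 64 mm diameter, 28 mm high, and on top of it a dark steel hub to grip, 26 mm diameter, 28 mm high (56 mm overall). 0.13 to 0.25 kg. Origin: centre of its underside, z up along the hub. Three to five of the five are present; an absent one reads None from the start
- tray: fixed grey fixture with an open steel tray, yaw varies. Origin: tray centre at bench height; x runs from the keeper pivot across the tray (170 mm inside), y along it to the left (245 mm inside). Floor 6 mm above the bench, walls 4 mm thick, top at 28 mm. Outside: pivot housing (60 mm high) at x -128 mm, knob housing (52 mm high, 86 mm square) at x -135, y -100, catch post (64 mm high) at x 105
- keeper (a joint): flat steel keeper bar 235 x 22 mm, 68 to 78 mm above the bench, swings level. 0 = shut along tray +x, across the tray's middle; grows anticlockwise from above as it opens (limit 1.8; at 1.57 it points along tray +y, beside the tray). Stays where left. A detent resists from about 0.41 rad, peaks at 0.19 (2 to 3 N at the peg), then snaps it home to the stop at 0 and holds it. Shut = below 0.06
- keeper_grip (a point): top centre of the black upright peg on the bar, 18 mm diameter, standing 30 mm above the bar (78 to 108 mm above the bench), 200 mm from the pivot axis
- keeper_hinge (a point): on the keeper's upright pivot axis, 78 mm above the bench
- torque_knob (a joint): torque knob on the knob housing; grows clockwise from above, 0 to 1.72 rad (stop). At 0 its grip bar lies along tray x: its heading is tray yaw minus the value. A detent resists from about 1.24 rad, peaks at 1.5 (about 0.2 N m), then clicks it on to the stop at 1.72. Clicked past = above 1.62. Starts at 0 to 0.45; stays where left
- knob_grip (a point): top centre of the knob on its upright axis, 87 mm above the bench. The black grip bar is 56 mm long, 14 mm thick and 28 mm high (59 to 87 mm above the bench); a white mark on one end. Below it a round skirt of 60 mm diameter
- counter: fixed steel tally counter box, 100 x 84 x 55 mm, origin at the centre of its underside; its lever pivots on its top centre
- tally_lever (a joint): sprung lever of the tally counter, swings level. 0 = at rest, pointing to the counter's -x (towards the robot); grows clockwise from above to its stop at 1.0 rad. Takes about 1.5 N at the pin to start, 5 N at the stop; swings back when released. At the stop = above 0.92 rad; at rest = below 0.08 rad
- tally_pin (a point): top centre of the black upright pin at the lever's end, 16 mm diameter, standing free from 67 to 93 mm above the bench, 70 mm from the pivot axis
- tally_hinge (a point): on the lever's upright pivot axis, 67 mm above the bench
- brass_block: brass grease nipple block, 60 x 45 x 30 mm with a small nipple on top; bystander, lies among the pulleys
- bearing: steel bearing ring, 70 mm across, 22 mm high, flat on the bench beyond the left end of the tray; bystander
Things that resemble listed ones, but are neither listed nor needed, are in the scene too. Leave any purple look-alike of the pulley_a alone.

How it is judged:
By the outcome, as a careful person would: the job done as asked, in the order asked, and still so for the second after the job is handed in, with the robot touching nothing.
Of pulley_a, pulley_b, pulley_c, pulley_d, pulley_e only 3 to 5 are there at a start; the rules pass over those that are not, and their reading is None.
At some moment in a run one of pulley_a, pulley_b, pulley_c, pulley_d, pulley_e may be knocked a few centimetres aside while the robot is not near it.
It also fails if it takes over 208 s, if anything falls off the work surface, if the arm or the gripper's body presses on something with over 40 N, if the wrist force passes 120 N, or if a joint passes its speed limit or range.

## Working session

There is one attempt and no reset: what is moved stays moved. The work goes in short steps, Python scripts to look and compute and a shell command to move; the robot and the scene stay as the last step left them, time stands still between calls to the robot, and variables do not carry over. Pictures are saved under pics/ and viewed, and the job is handed in when it is done.

```bash
mkdir -p pics; cat > h.py <<'E'
import numpy as np, cv2
from workcell import manip, optics, order
from scipy.spatial.transform import Rotation as R
def shot(n,f):
    im=optics.capture(n); cv2.imwrite('pics/'+f,im[:,:,::-1]); return im
def cam(n,obs=None):
    p=optics.camera_params(n); K=np.array(p['camera_matrix']);d=np.array(p['dist'],float)
    if 'rvec' in p:
        Rm=cv2.Rodrigues(np.array(p['rvec'],float))[0]; t=np.array(p['tvec'],float).ravel()
    else:
        o=obs or manip.get_obs(); q=o['orientation']; T=np.eye(4);T[:3,:3]=R.from_quat([q[1],q[2],q[3],q[0]]).as_matrix();T[:3,3]=o['tcp_pos']
        M=np.linalg.inv(T@np.array(p['mount'])); Rm=M[:3,:3];t=M[:3,3]
    return K,d,Rm,t
def ray(c,uv,z):
    K,d,Rm,t=c; u=cv2.undistortPoints(np.array(uv,float).reshape(-1,1,2),K,d).reshape(-1,2)
    D=np.c_[u,np.ones(len(u))]@Rm; C=-Rm.T@t
    s=(z-C[2])/D[:,2]; return C+s[:,None]*D
def proj(c,P):
    K,d,Rm,t=c; return cv2.projectPoints(np.array(P,float).reshape(-1,1,3),cv2.Rodrigues(Rm)[0],t,K,d)[0].reshape(-1,2)
def show():
    o=manip.get_obs(); print({k:np.round(v,4).tolist() for k,v in o.items()})
E
python3 - <<'E'
from h import *
show()
for n in('scene','top','wrist'):
    shot(n,n+'0.png')
    K,d,Rm,t=cam(n);print(n,(-Rm.T@t).round(3),K[0,0],d)
E
```

```text
{'time_s': 0.0, 'q': [-0.9353, 0.0408, 0.0838, -0.0005, -1.6155, -0.3337], 'dq': [0.0, -0.0002, 0.0006, -0.0007, 0.0016, 0.0011], 'effort': [-0.0025, -36.8208, 34.7414, 6.9324, -0.0055, -0.0], 'tcp_pos': [0.1783, -0.5726, 0.2553], 'orientation': [-0.0002, -0.1503, 0.9886, 0.0009], 'force': [-0.5562, -0.3236, 0.7202], 'ft_torque': [-0.0042, 0.05, 0.0027], 'gripper_width': 0.086}
scene [ 1.801 -0.304  0.906] 525.9175664449028 [-0.14536522  0.          0.          0.          0.        ]
top [0.384 0.02  1.554] 532.8415089206694 [-0.06373783  0.          0.          0.          0.        ]
wrist [ 0.108 -0.595  0.374] 353.6232232804009 [-0.00598604  0.          0.          0.          0.        ]
```

View pics/top0.png

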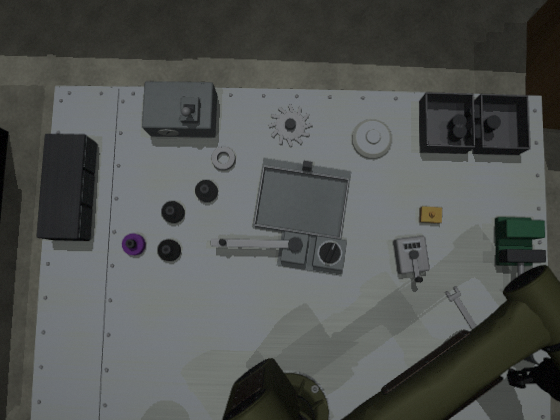

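View pics/scene0.png

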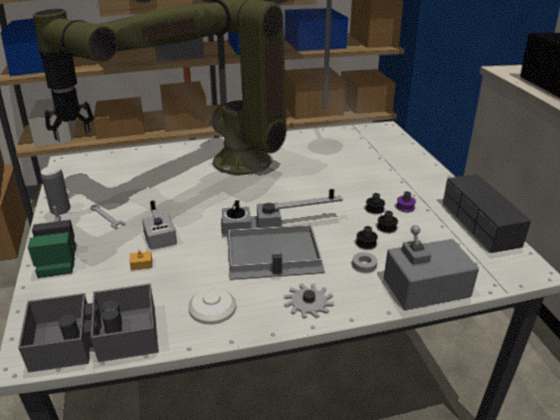

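View pics/wrist0.png

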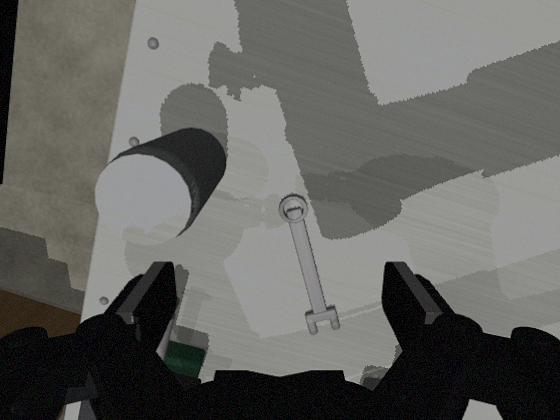

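Top view: three black pulleys at (206,190), (173,212) and (169,250), with the purple look-alike at (133,244). The dark items at (458,125) and (492,122) sit in the bins and need checking. Enlarging.

```bash
python3 - <<'E'
import cv2,numpy as np
a=cv2.imread('pics/top0.png');s=cv2.imread('pics/scene0.png')
A=cv2.resize(a[140:280,110:250],(400,400),interpolation=2)
B=cv2.resize(a[85:165,410:540],(400,246),interpolation=2)
C=cv2.resize(s[270:370,15:165],(400,267),interpolation=2)
D=cv2.resize(s[180:280,340:440],(300,300),interpolation=2)
o=np.zeros((600,800,3),np.uint8);o[:400,:400]=A;o[:246,400:]=B;o[246:513,400:]=C
cv2.imwrite('pics/crop0.png',cv2.convertScaleAbs(o,alpha=2.0))
o=cv2.resize(a[150:290,200:440],(800,467),interpolation=2)
cv2.imwrite('pics/crop1.png',cv2.convertScaleAbs(o,alpha=1.6))
E
```

```text
(no output)
```

View pics/crop0.png

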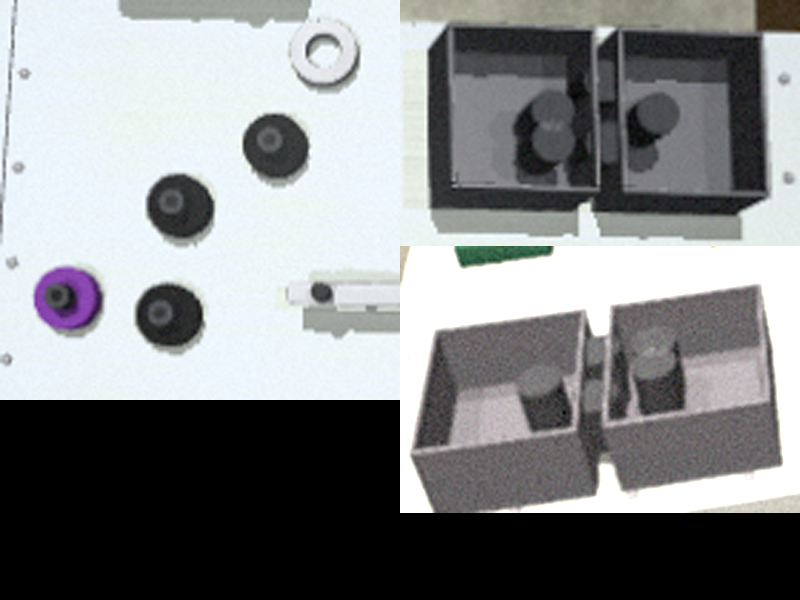

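View pics/crop1.png

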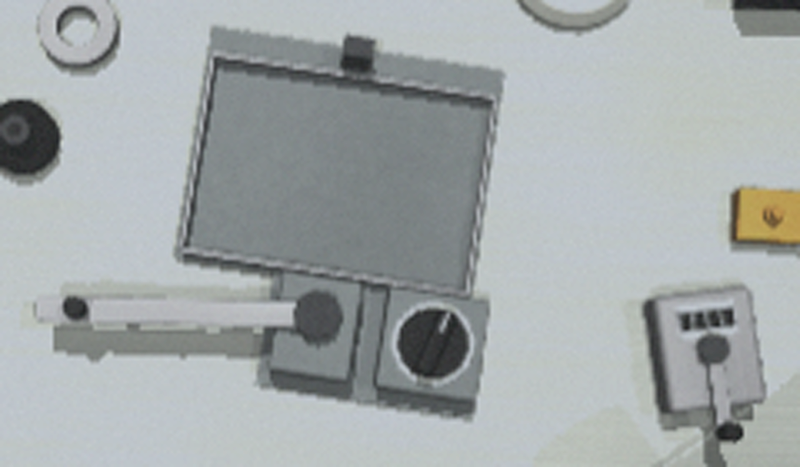

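Three black flanged pulleys with grey hubs at (206,190), (173,212) and (169,250) fit the description. The purple one at (133,244) is the decoy, and the bin items are plain grey cylinders with no flanges. The scene view shows no others. Next I'll measure.

```bash
cat > meas.py <<'E'
from h import *
def pul(im,c):
    # black drum+hub blobs on bench
    g=im.max(2).astype(int); m=(g<70).astype(np.uint8)
    n,l,s,ce=cv2.connectedComponentsWithStats(m)
    for i in range(1,n):
        if 150<s[i,4]<900 and s[i,2]<45 and s[i,3]<45:
            x,y,w,h=s[i,:4]
            uv=ce[i]; print('blob',uv.round(1),s[i,2:].tolist(), 'z.02',ray(c,[uv],.024)[0,:2].round(4))
if __name__=='__main__':
    im=cv2.imread('pics/top0.png')[:,:,::-1]; c=cam('top')
    pul(im,c)
    # hub tops
    f=800/240.
    C=lambda x,y:(x/f-.5+.15+200,y/f+150-.35)
    k=400/140.
    H=lambda x,y:(x/k+110-.3,y/k+140-.3)
    for n,p,z in [('hubA',H(269,139),.056),('hubB',H(171,202),.056),('hubC',H(159,313),.056),('purple',H(58,296),.056)]+[('TL',C(212,58),.028),('TR',C(498,99),.028),('BR',C(470,292),.028),('BL',C(181,256),.028),('hinge',C(319,316),.08),('knob',C(433,342),.087),('markend',C(445,318),.087),('otherend',C(422,367),.087),('peg',C(75,306),.108),('cat',C(359,40),.064),('tallyh',C(713,349),.07),('pin',C(730,432),.093),('brass',C(772,215),.035),('bearing',C(79,27),.022)]:
        print(n,np.round(p,1),ray(c,[p],z)[0,:2].round(4))
E
python3 meas.py
```

```text
blob [37.8 99.8] [15, 24, 188] z.02 [0.8926 0.785 ]
blob [206. 191.] [23, 23, 419] z.02 [0.6238 0.2569]
blob [172.7 212. ] [24, 23, 421] z.02 [0.5596 0.3516]
blob [292.4 245.9] [25, 20, 237] z.02 [0.4705 0.0015]
blob [168.9 250.2] [23, 23, 425] z.02 [0.4486 0.3572]
blob [329.3 252.8] [22, 21, 341] z.02 [ 0.4533 -0.1046]
blob [414.5 269.7] [14, 42, 191] z.02 [ 0.4111 -0.3487]
hubA [203.8 188.4] [0.6262 0.2585]
hubB [169.5 210.4] [0.5603 0.354 ]
hubC [165.4 249.2] [0.4495 0.3604]
purple [130.  243.3] [0.4635 0.4625]
TL [263.2 167. ] [0.6977 0.0919]
TR [349.  179.4] [ 0.6674 -0.1583]
BR [340.6 237.2] [ 0.4984 -0.136 ]
BL [254.  226.4] [0.5232 0.1135]
hinge [295.4 244.4] [ 0.4714 -0.0058]
knob [329.6 252.2] [ 0.452 -0.1  ]
markend [333.2 245. ] [ 0.472  -0.1096]
otherend [326.2 259.8] [ 0.4312 -0.0913]
peg [222.2 241.4] [0.4727 0.1939]
cat [307.4 161.6] [ 0.709 -0.035]
tallyh [413.6 254.4] [ 0.4526 -0.3351]
pin [418.6 279.2] [ 0.3841 -0.3435]
brass [431.2 214.2] [ 0.5707 -0.3949]
bearing [223.4 157.8] [0.7241 0.2104]
```

```bash
cat >> h.py <<'E'
def go(x,y,z,yh=None,o=None):
    """shift in cm in tool axes + twist to reach a world point with jaw-axis heading yh"""
    o=o or manip.get_obs(); q=o['orientation']; M=R.from_quat([q[1],q[2],q[3],q[0]]).as_matrix()
    s=M.T@(np.array([x,y,z])-o['tcp_pos'])*100
    h=np.arctan2(M[1,1],M[0,1]); tw=0 if yh is None else -((yh-h+np.pi)%(2*np.pi)-np.pi)
    print('go',(x,y,z),'->',s.round(2),'twist %.3f'%tw,'q6 %.2f'%o['q'][5],'jaw %.3f'%h)
E
python3 -c "
from h import *
go(.48,-.15,.22,3.03); go(.449,.359,.22,3.03)"
```

```text
go (0.48, -0.15, 0.22) -> [-41.37  31.38   3.59] twist -1.157 q6 -0.33 jaw 1.873
go (0.449, 0.359, 0.22) -> [-53.54  80.9    3.65] twist -1.157 q6 -0.33 jaw 1.873
```

```bash
python3 -m jog '[1,-5,4,0,-0.15, 1,-10,8,1,-0.3, 1,-16,12,2,-0.45, 1,-21,16,3,-0.6, 1,-26,20,3.5,-0.75, 1,-31,23.5,3.5,-0.9, 1,-36,27.5,3.5,-1.05, 1,-41.4,31.4,3.5,-1.157]' 40
python3 -c "
from h import *
go(.48,-.15,.22,3.03); go(.45,.30,.22,3.03)"
```

```text
time_s: 1.15
tcp_pos: [0.4679, -0.1658, 0.2214]
orientation: [0.0, -0.668, 0.744, -0.0]
force: [1.1, -1.2, -0.1]
gripper_width: 0.0857
go (0.48, -0.15, 0.22) -> [-1.7  -1.03  0.14] twist 0.004 q6 -0.17 jaw 3.034
go (0.45, 0.3, 0.22) -> [-46.12   6.78   0.15] twist 0.004 q6 -0.17 jaw 3.034
```

```bash
python3 -m jog '[1,-6,1,0,0, 1,-12,2,0,0, 1,-18,3,0,0, 1,-24,4,0,0, 1,-30,5,0,0, 1,-36,6,0,0, 1,-44,7.5,0,0, 1,-44,7.5,0,0]'
python3 - <<'E'
from h import *
import meas
show();shot('wrist','w1.png');im=shot('top','t1.png');meas.pul(im,cam('top'))
go(.449,.359,.12,3.03)
E
```

```text
time_s: 2.15
tcp_pos: [0.4408, 0.2806, 0.2203]
orientation: [-0.001, -0.668, 0.745, 0.0]
force: [0.5, 0.2, 0.4]
gripper_width: 0.0853
{'time_s': 2.15, 'q': [0.9519, -0.1673, -0.1781, -0.0007, -1.5615, -1.0608], 'dq': [0.1645, 0.1639, 0.1498, 0.0093, 0.0106, -0.1809], 'effort': [0.1705, -26.8581, 34.7565, 6.8788, 0.1396, -0.0312], 'tcp_pos': [0.4408, 0.2806, 0.2203], 'orientation': [-0.0008, -0.6676, 0.7445, 0.0002], 'force': [0.5119, 0.2111, 0.3608], 'ft_torque': [-0.119, -0.0079, -0.0478], 'gripper_width': 0.0853}
blob [206.1 190.9] [23, 23, 415] z.02 [0.624  0.2568]
blob [292.7 245.9] [25, 20, 222] z.02 [0.4703 0.0007]
blob [329.3 252.6] [21, 20, 330] z.02 [ 0.4537 -0.1045]
blob [523.4 346.9] [37, 31, 648] z.02 [ 0.1995 -0.6604]
go (0.449, 0.359, 0.12) -> [-8.02  0.1  10.04] twist 0.002 q6 -1.06 jaw 3.032
```

View pics/w1.png

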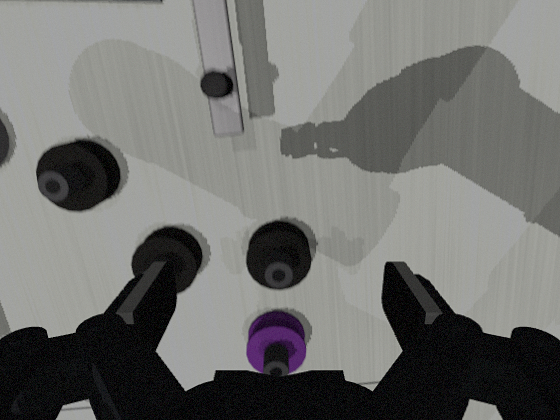

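The wrist view shows C (hub at 279,275), B (167,258) partly behind a finger, A (hub at 53,185), purple (277,370), and a dark edge at (0,138) I need to identify.

```bash
python3 - <<'E'
from h import *
c=cam('wrist')  # arm nearly still since
K,d,Rm,t=c
for n,p,z in [('A',(53,185),.056),('C',(279,275),.056),('P',(277,370),.056),('?',(0,138),.028),('peg',(217,84),.108)]:
    print(n,ray(c,[p],z)[0,:2].round(4))
show()
E
```

```text
A [0.6266 0.2571]
C [0.4502 0.3602]
P [0.4636 0.4636]
? [0.6794 0.2158]
peg [0.4708 0.1958]
{'time_s': 2.25, 'q': [0.9497, -0.1683, -0.1788, -0.0003, -1.5619, -1.0594], 'dq': [-0.0409, -0.0318, -0.019, 0.0071, -0.0112, 0.0188], 'effort': [1.071, -25.6804, 35.2448, 6.8992, 0.1248, -0.2182], 'tcp_pos': [0.4413, 0.2792, 0.2205], 'orientation': [-0.0008, -0.6673, 0.7448, -0.0], 'force': [-0.4264, -0.9423, -0.3272], 'ft_torque': [-0.0115, 0.0071, -0.0484], 'gripper_width': 0.0855}
```

View pics/t1.png

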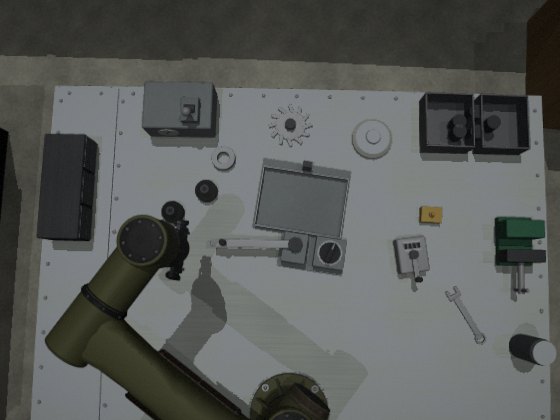

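The dark edge turns out to be the bearing, and nothing was hidden under the arm, so there are three pulleys. Descending on C.

```bash
python3 -c "
from h import *
go(.4502,.3602,.12,3.03);go(.4502,.3602,.057,3.03)"
```

```text
go (0.4502, 0.3602, 0.12) -> [-8.160e+00 -1.000e-02  1.004e+01] twist 0.002 q6 -1.06 jaw 3.032
go (0.4502, 0.3602, 0.057) -> [-8.16 -0.02 16.34] twist 0.002 q6 -1.06 jaw 3.032
```

```bash
python3 -m jog '[1,-4,0,3,0, 1,-8.15,0,6,0, 1,-8.15,0,9,0, 1,-8.15,0,12,0, 1,-8.15,0,14,0, 1,-8.15,0,15.5,0, 1,-8.15,0,16.3,0, 0,-8.15,0,16.3,0]' 40
python3 -m jog '[-1,0,0,0,0, -1,0,0,0,0, -1,0,0,0,0, -1,0,0,0,0, -1,0,0,0,0, -1,0,0,-2,0, -1,0,0,-7,0, -1,0,0,-12,0]' 40
python3 - <<'E'
from h import *
show();shot('wrist','w2.png')
E
```

```text
time_s: 3.25
tcp_pos: [0.451, 0.3587, 0.0584]
orientation: [-0.0, -0.666, 0.746, -0.0]
force: [-0.3, -0.4, 1.3]
gripper_width: 0.07
time_s: 4.25
tcp_pos: [0.4503, 0.3581, 0.1779]
orientation: [-0.002, -0.666, 0.746, -0.0]
force: [-0.0, 0.6, -2.6]
gripper_width: 0.0246
{'time_s': 4.25, 'q': [1.02, -0.017, -0.115, -0.0008, -1.4762, -1.132], 'dq': [-0.0007, -0.145, 0.602, -0.0009, -0.7334, 0.0], 'effort': [-0.2672, -34.2676, 32.879, 7.1718, 0.7891, 0.0], 'tcp_pos': [0.4503, 0.3581, 0.1779], 'orientation': [-0.0017, -0.6664, 0.7456, -0.0001], 'force': [-0.0277, 0.629, -2.6471], 'ft_torque': [0.1217, -0.1367, 0.0178], 'gripper_width': 0.0246}
```

View pics/w2.png

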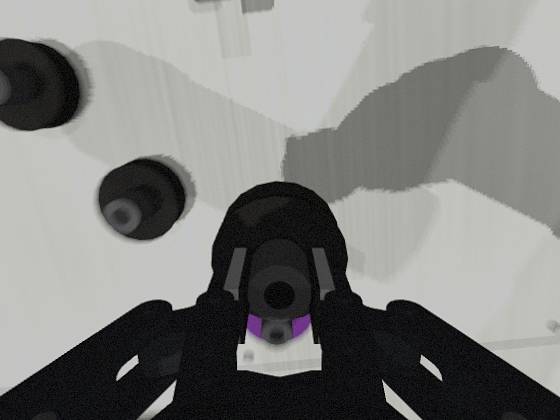

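```bash
python3 -c "
from h import *
go(.598,-.099,.22,3.03);go(.598,-.099,.075,3.03)"
```

```text
go (0.598, -0.099, 0.22) -> [ 43.93 -19.57  -3.44] twist -0.000 q6 -1.13 jaw 3.030
go (0.598, -0.099, 0.075) -> [ 44.02 -19.48  11.06] twist -0.000 q6 -1.13 jaw 3.030
```

```bash
python3 -m jog '[-1,2,-1,-3.5,0, -1,7,-3,-4.5,0, -1,12.5,-5.5,-4.5,0, -1,18,-8,-4.5,0, -1,23.5,-10.5,-4.5,0, -1,29,-13,-4.5,0, -1,34.5,-15.3,-4.5,0, -1,39,-17.4,-4.5,0]'
python3 -m jog '[-1,3,-1.4,0,0, -1,4.9,-2.1,0,0, -1,4.9,-2.1,2,0, -1,4.9,-2.1,5,0, -1,4.9,-2.1,8,0, -1,4.9,-2.1,10,0, -1,4.9,-2.1,10,0, -1,4.9,-2.1,10,0]'
python3 - <<'E'
from h import *
show();shot('wrist','w3.png')
go(.598,-.099,.065,3.03)
E
```

```text
time_s: 5.3
tcp_pos: [0.5801, -0.0504, 0.2217]
orientation: [-0.001, -0.666, 0.746, 0.001]
force: [0.4, 1.1, -2.0]
gripper_width: 0.0247
time_s: 6.3
tcp_pos: [0.5963, -0.099, 0.1246]
orientation: [0.001, -0.667, 0.745, -0.001]
force: [-0.5, -0.0, -1.4]
gripper_width: 0.0246
{'time_s': 6.3, 'q': [0.1669, 0.0748, -0.1193, 0.0007, -1.3749, -0.2784], 'dq': [-0.0042, -0.0067, 0.0124, -0.0002, 0.0024, 0.0007], 'effort': [0.069, -38.1067, 34.2484, 7.0177, -0.0215, -0.0019], 'tcp_pos': [0.5963, -0.099, 0.1246], 'orientation': [0.0006, -0.6666, 0.7454, -0.0007], 'force': [-0.5392, -0.0146, -1.4422], 'ft_torque': [0.0067, -0.0082, -0.0175], 'gripper_width': 0.0246}
go (0.598, -0.099, 0.065) -> [-0.03 -0.14  6.  ] twist -0.000 q6 -0.28 jaw 3.030
```

View pics/w3.png

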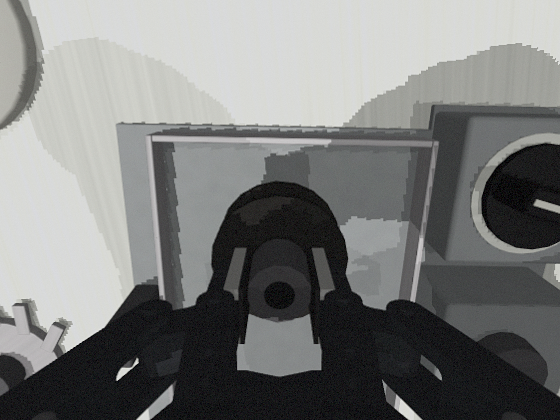

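The pulley is over the tray's right part and clear of the walls, whose inner edges are at columns 160 and 430. Lowering and releasing.

```bash
python3 -m jog '[-1,0,0,2,0, -1,0,0,4,0, -1,0,0,5,0, -1,0,0,5.6,0, -1,0,0,6.0,0, -1,0,0,6.1,0, -1,0,0,6.1,0, -1,0,0,6.1,0]'
python3 -m jog '[0.2,0,0,0,0, 0.2,0,0,0,0, 0.2,0,0,0,0, 0.2,0,0,-2,0, 0.2,0,0,-6,0, 1,0,0,-11,0, 1,0,0,-15,0, 1,0,0,-15,0]'
python3 - <<'E'
from h import *
import meas
show();shot('wrist','w4.png');im=shot('top','t4.png');meas.pul(im,cam('top'))
go(.56,.3535,.22,3.03);go(.56,.3535,.057,3.03)
E
```

```text
time_s: 7.35
tcp_pos: [0.596, -0.0995, 0.0652]
orientation: [0.0, -0.667, 0.745, -0.001]
force: [-6.8, 0.9, 8.5]
gripper_width: 0.0244
time_s: 8.35
tcp_pos: [0.5973, -0.0996, 0.2188]
orientation: [0.003, -0.666, 0.746, -0.003]
force: [0.0, -0.7, 0.3]
gripper_width: 0.0852
{'time_s': 8.35, 'q': [0.1663, 0.046, 0.0222, 0.0019, -1.5379, -0.2783], 'dq': [-0.0018, 0.0295, -0.0778, -0.0354, 0.0289, 0.0005], 'effort': [-0.0007, -37.5185, 35.6216, 7.1687, -0.2673, 0.0001], 'tcp_pos': [0.5973, -0.0996, 0.2188], 'orientation': [0.0033, -0.6664, 0.7456, -0.0032], 'force': [0.0493, -0.6957, 0.2862], 'ft_torque': [0.0227, 0.0379, -0.0077], 'gripper_width': 0.0852}
blob [172.8 212. ] [23, 23, 407] z.02 [0.5596 0.3513]
blob [523.4 346.8] [36, 31, 635] z.02 [ 0.1997 -0.6604]
go (0.56, 0.3535, 0.22) -> [-44.58   8.62  -0.62] twist -0.000 q6 -0.28 jaw 3.030
go (0.56, 0.3535, 0.057) -> [-44.57   8.65  15.68] twist -0.000 q6 -0.28 jaw 3.030
```

View pics/w4.png

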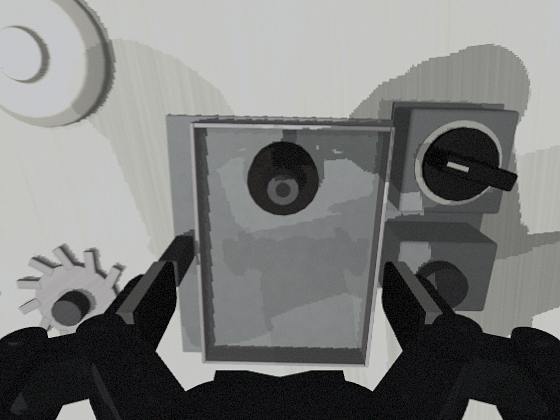

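View pics/t4.png

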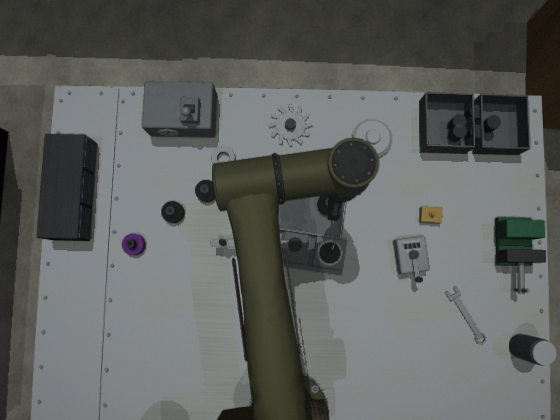

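C stands upright in the tray (wrist view, hub at 283,188). B is still at (172,212). Next, B.

```bash
python3 -m jog '[1,-5.5,1.1,0,0, 1,-11.5,2.2,0,0, 1,-17.5,3.4,0,0, 1,-23.5,4.5,0,0, 1,-29,5.6,0,0, 1,-34,6.6,0,0, 1,-38,7.4,0,0, 1,-38,7.4,0,0]' 40
python3 - <<'E'
from h import *
shot('wrist','w5.png');show()
go(.56,.3535,.22,3.03);go(.56,.3535,.057,3.03)
E
```

```text
time_s: 9.45
tcp_pos: [0.5634, 0.289, 0.2103]
orientation: [-0.002, -0.668, 0.744, 0.0]
force: [0.5, -0.9, -0.7]
gripper_width: 0.0858
{'time_s': 9.5, 'q': [0.7872, 0.1291, 0.0968, -0.0003, -1.5413, -0.8971], 'dq': [-0.0327, -0.0208, -0.0077, 0.0046, -0.0013, 0.0044], 'effort': [1.1094, -40.8669, 35.0346, 6.8579, 0.0529, -0.0806], 'tcp_pos': [0.5638, 0.2876, 0.2108], 'orientation': [-0.0014, -0.6672, 0.7449, 0.0001], 'force': [-0.1224, 0.5731, 0.4519], 'ft_torque': [-0.0198, 0.0191, 0.0104], 'gripper_width': 0.0858}
go (0.56, 0.3535, 0.22) -> [-6.51  1.11 -0.93] twist 0.002 q6 -0.90 jaw 3.032
go (0.56, 0.3535, 0.057) -> [-6.54  1.07 15.37] twist 0.002 q6 -0.90 jaw 3.032
```

View pics/w5.png

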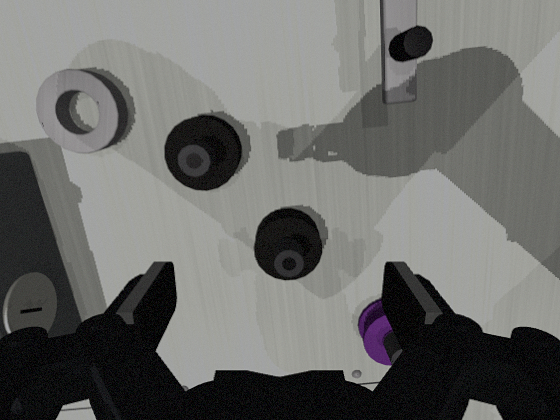

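Wrist view: B hub at (289,263), A hub at (195,160), purple at (380,330).

```bash
python3 - <<'E'
from h import *
c=cam('wrist')
P=ray(c,[(289,263),(195,160)],.056);print(P.round(4))
go(P[0,0],P[0,1],.057,3.03)
E
```

```text
[[0.5623 0.3527 0.056 ]
 [0.626  0.2562 0.056 ]]
go (np.float64(0.5622577494795206), np.float64(0.3526701172015059), 0.057) -> [-6.48  0.84 15.37] twist 0.002 q6 -0.90 jaw 3.032
```

```bash
python3 -m jog '[1,-4,0.5,3,0, 1,-6.5,0.95,6,0, 1,-6.5,0.95,9,0, 1,-6.5,0.95,12,0, 1,-6.5,0.95,14,0, 1,-6.5,0.95,15.3,0, 1,-6.5,0.95,15.3,0, 0,-6.5,0.95,15.3,0]' 40
python3 -m jog '[-1,0,0,0,0, -1,0,0,0,0, -1,0,0,0,0, -1,0,0,0,0, -1,0,0,0,0, -1,0,0,-3,0, -1,0,0,-9,0, -1,0,0,-15,0]' 40
python3 - <<'E'
from h import *
show();shot('wrist','w6.png')
go(.607,-.0216,.22,3.03);go(.607,-.0216,.065,3.03)
E
```

```text
time_s: 10.5
tcp_pos: [0.5631, 0.3526, 0.0608]
orientation: [0.001, -0.666, 0.746, -0.0]
force: [-0.6, -0.1, 0.7]
gripper_width: 0.0696
time_s: 11.5
tcp_pos: [0.5618, 0.3518, 0.2092]
orientation: [-0.002, -0.666, 0.746, 0.0]
force: [0.2, 0.6, -1.6]
gripper_width: 0.0244
{'time_s': 11.5, 'q': [0.8601, 0.2089, 0.1836, -0.0007, -1.5485, -0.9722], 'dq': [0.0016, -0.0954, 0.7813, 0.0007, -0.8589, -0.0021], 'effort': [-0.3504, -46.1322, 32.1283, 7.1295, 0.9224, 0.0002], 'tcp_pos': [0.5618, 0.3518, 0.2092], 'orientation': [-0.0015, -0.6664, 0.7456, 0.0001], 'force': [0.2439, 0.5908, -1.5701], 'ft_torque': [0.1499, -0.1729, 0.0006], 'gripper_width': 0.0244}
go (0.607, -0.0216, 0.22) -> [36.71 -8.41 -0.09] twist -0.000 q6 -0.97 jaw 3.030
go (0.607, -0.0216, 0.065) -> [36.81 -8.27 15.41] twist -0.000 q6 -0.97 jaw 3.030
```

View pics/w6.png

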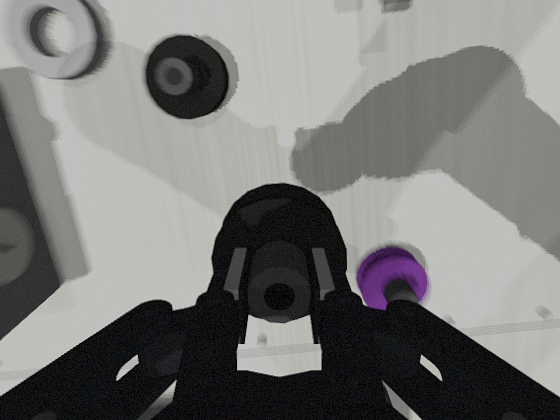

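B is held upright between the pads. Carrying it to the middle slot.

```bash
python3 -m jog '[-1,5,-1.2,-0.5,0, -1,10.5,-2.4,-0.5,0, -1,16,-3.7,-0.5,0, -1,21.5,-5,-0.5,0, -1,27,-6.2,-0.5,0, -1,32.5,-7.5,-0.5,0, -1,36.7,-8.4,-0.5,0, -1,36.7,-8.4,-0.5,0]'
python3 - <<'E'
from h import *
show();go(.607,-.0216,.065,3.03)
E
```

```text
time_s: 12.55
tcp_pos: [0.6045, -0.0246, 0.2128]
orientation: [-0.001, -0.665, 0.747, 0.001]
force: [-0.4, 0.9, -1.4]
gripper_width: 0.0246
{'time_s': 12.55, 'q': [0.2899, 0.0546, 0.021, -0.0004, -1.5394, -0.406], 'dq': [0.054, -0.0036, -0.0001, -0.013, 0.0041, -0.0291], 'effort': [-1.505, -39.0199, 36.1513, 7.6384, -0.0821, 0.3152], 'tcp_pos': [0.6045, -0.0246, 0.2128], 'orientation': [-0.0009, -0.6649, 0.7469, 0.0006], 'force': [-0.4317, 0.8872, -1.4466], 'ft_torque': [0.0691, -0.0081, 0.0442], 'gripper_width': 0.0246}
go (0.607, -0.0216, 0.065) -> [-0.34 -0.25 14.78] twist -0.004 q6 -0.41 jaw 3.026
```

```bash
python3 -m jog '[-1,-0.2,-0.1,4,0, -1,-0.2,-0.1,8,0, -1,-0.2,-0.1,11,0, -1,-0.2,-0.1,13,0, -1,-0.2,-0.1,14,0, -1,-0.2,-0.1,14.5,0, -1,-0.2,-0.1,14.7,0, -1,-0.2,-0.1,14.7,0]'
python3 -c "
from h import *
show()"
```

```text
time_s: 13.55
tcp_pos: [0.6065, -0.0199, 0.0681]
orientation: [0.001, -0.666, 0.746, -0.0]
force: [0.3, 0.4, -2.2]
gripper_width: 0.0252
{'time_s': 13.55, 'q': [0.2971, 0.1163, -0.1804, 0.0001, -1.2729, -0.4091], 'dq': [-0.0003, -0.0004, 0.0018, 0.0008, -0.0015, -0.0003], 'effort': [0.025, -40.181, 34.2345, 7.0031, 0.0257, -0.0004], 'tcp_pos': [0.6065, -0.0199, 0.0681], 'orientation': [0.0005, -0.6664, 0.7456, -0.0003], 'force': [0.2673, 0.3593, -2.158], 'ft_torque': [-0.0692, -0.0539, 0.0312], 'gripper_width': 0.0252}
```

```bash
python3 -m jog '[-1,0,0,0.2,0, -1,0,0,0.25,0, 0.2,0,0,0.25,0, 0.2,0,0,0.25,0, 0.2,0,0,0.25,0, 0.2,0,0,-2,0, 0.5,0,0,-7,0, 1,0,0,-12,0]'
python3 -m jog '[1,0,0,-3,0, 1,0,0,-3,0, 1,-3,0,-3,0, 1,-7,0,-3,0, 1,-12,0,-3,0, 1,-17,0,-3,0, 1,-21,0,-3,0, 1,-21,0,-3,0]'
python3 - <<'E'
from h import *
shot('wrist','w7.png');show()
E
```

```text
time_s: 14.55
tcp_pos: [0.6058, -0.02, 0.1885]
orientation: [-0.0, -0.666, 0.746, 0.0]
force: [1.5, -0.3, -0.1]
gripper_width: 0.0803
time_s: 15.55
tcp_pos: [0.629, 0.1914, 0.2149]
orientation: [-0.001, -0.668, 0.745, 0.001]
force: [-0.3, -0.0, -0.9]
gripper_width: 0.0853
{'time_s': 15.6, 'q': [0.5966, 0.1928, 0.1764, -0.0004, -1.557, -0.7067], 'dq': [-0.0305, -0.0226, -0.0071, 0.0067, -0.0027, 0.0063], 'effort': [1.1079, -44.1027, 35.0774, 6.8622, 0.0511, -0.0753], 'tcp_pos': [0.6291, 0.1899, 0.2154], 'orientation': [-0.0013, -0.6671, 0.7449, 0.0004], 'force': [-0.0372, -1.2949, 0.3798], 'ft_torque': [-0.0788, 0.0008, 0.041], 'gripper_width': 0.0855}
```

View pics/w7.png

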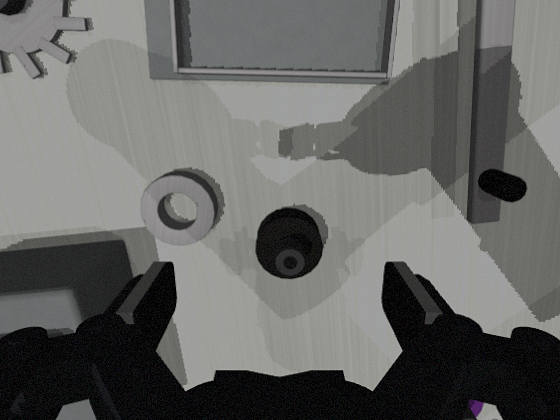

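A hub is at (291,262); the bearing at (180,207) is clear of the fingers.

```bash
python3 - <<'E'
from h import *
c=cam('wrist')
P=ray(c,[(291,262)],.056);print(P.round(4))
go(P[0,0],P[0,1],.057,3.03)
E
```

```text
[[0.6258 0.2567 0.056 ]]
go (np.float64(0.6257601588398576), np.float64(0.25671084141559414), 0.057) -> [-6.63  1.03 15.84] twist 0.001 q6 -0.71 jaw 3.031
```

```bash
python3 -m jog '[1,-4,0.6,3,0, 1,-6.65,1.05,6,0, 1,-6.65,1.05,9,0, 1,-6.65,1.05,12,0, 1,-6.65,1.05,14,0, 1,-6.65,1.05,15.7,0, 1,-6.65,1.05,15.8,0, 0,-6.65,1.05,15.8,0]' 40
python3 -m jog '[-1,0,0,0,0, -1,0,0,0,0, -1,0,0,0,0, -1,0,0,0,0, -1,0,0,0,0, -1,0,0,-3,0, -1,0,0,-9,0, -1,0,0,-15,0]' 40
python3 - <<'E'
from h import *
show();shot('wrist','w8.png')
go(.6155,.057,.22,3.03)
E
```

```text
time_s: 16.6
tcp_pos: [0.6271, 0.2562, 0.0605]
orientation: [0.001, -0.666, 0.746, -0.0]
force: [0.4, 0.4, 0.2]
gripper_width: 0.0694
time_s: 17.6
tcp_pos: [0.626, 0.2557, 0.2093]
orientation: [-0.001, -0.666, 0.746, 0.0]
force: [0.5, 1.7, -1.6]
gripper_width: 0.0245
{'time_s': 17.6, 'q': [0.6824, 0.2441, 0.2247, -0.0006, -1.5542, -0.7944], 'dq': [0.0011, -0.0891, 0.7866, 0.0009, -0.8588, -0.0019], 'effort': [-0.3425, -47.5708, 31.8474, 7.0325, 0.9368, 0.0002], 'tcp_pos': [0.626, 0.2557, 0.2093], 'orientation': [-0.0014, -0.6664, 0.7456, 0.0004], 'force': [0.4535, 1.7193, -1.569], 'ft_torque': [0.1031, -0.1696, -0.0067], 'gripper_width': 0.0245}
go (0.6155, 0.057, 0.22) -> [19.92 -0.92 -0.  ] twist -0.000 q6 -0.79 jaw 3.030
```

View pics/w8.png

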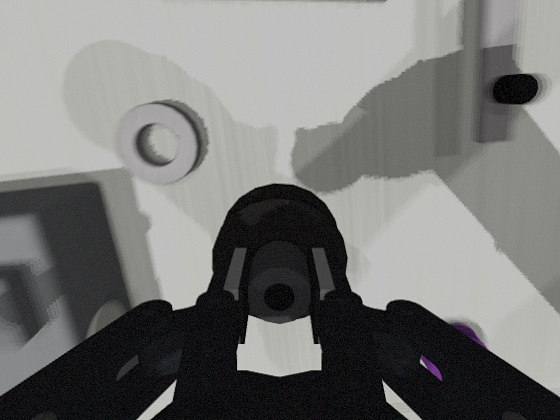

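A is held upright. Carrying it to the left slot.

```bash
python3 -m jog '[-1,5,-0.2,0,0, -1,10,-0.4,0,0, -1,15,-0.7,0,0, -1,19.9,-0.9,0,0, -1,19.9,-0.9,0,0, -1,19.9,-0.9,2,0, -1,19.9,-0.9,4,0, -1,19.9,-0.9,4,0]'
python3 - <<'E'
from h import *
shot('wrist','w9.png');show();go(.6155,.057,.0665,3.03)
E
```

```text
time_s: 18.65
tcp_pos: [0.6118, 0.0579, 0.1652]
orientation: [-0.003, -0.667, 0.745, 0.002]
force: [-0.6, -0.1, -2.3]
gripper_width: 0.0247
{'time_s': 18.7, 'q': [0.419, 0.0912, -0.0234, -0.0002, -1.4596, -0.5299], 'dq': [-0.0035, -0.0184, 0.0397, 0.0161, -0.0054, 0.0012], 'effort': [-0.0143, -39.0288, 34.1732, 6.8683, 0.0463, -0.0016], 'tcp_pos': [0.6126, 0.0578, 0.1672], 'orientation': [-0.0016, -0.6668, 0.7452, 0.0006], 'force': [0.8343, 0.6159, -0.8635], 'ft_torque': [0.0435, -0.0451, -0.0549], 'gripper_width': 0.0245}
go (0.6155, 0.057, 0.0665) -> [ 0.03 -0.33 10.07] twist 0.001 q6 -0.53 jaw 3.031
```

View pics/w9.png

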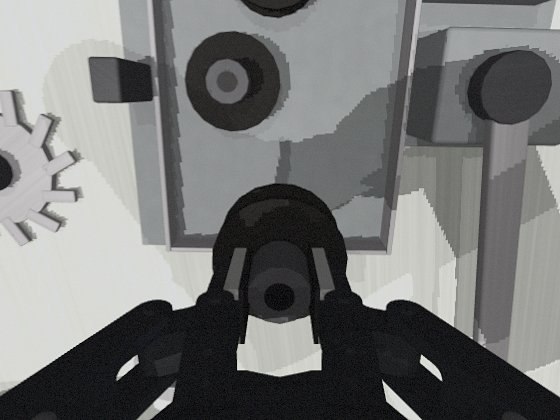

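```bash
python3 - <<'E'
from h import *
c=cam('wrist')
def T(w,c0=(.597,-.0205),yaw=-.11):
    d=np.array(w)-c0; return np.array([d[0]*np.cos(yaw)+d[1]*np.sin(yaw),-d[0]*np.sin(yaw)+d[1]*np.cos(yaw)])
for n,p,z in[('hub',(227,82),.062),('drum',(234,82),.034),('Lwall',(160,160),.028),('Rwall',(405,160),.028),('frontL',(168,250),.028),('frontR',(390,252),.028)]:
    w=ray(c,[p],z)[0,:2]; print(n,w.round(4),T(w).round(4))
E
```

```text
hub [ 0.6344 -0.0259] [ 0.0378 -0.0012]
drum [ 0.6334 -0.0265] [ 0.0369 -0.002 ]
Lwall [0.6962 0.021 ] [0.094  0.0522]
Rwall [0.517  0.0412] [-0.0863  0.0526]
frontL [0.705  0.0928] [0.0949 0.1245]
frontR [0.5295 0.1145] [-0.0819  0.1268]
```

B now stands about 27 mm toward the catch from where I left it (tray x +38 mm). It may have been knocked, but it is upright and inside the tray, so that's acceptable. Lowering A.

```bash
python3 -m jog '[-1,0,-0.2,3,0, -1,0,-0.2,6,0, -1,0,-0.2,8,0, -1,0,-0.2,9,0, -1,0,-0.2,9.7,0, -1,0,-0.2,10.1,0, -1,0,-0.2,10.1,0, -1,0,-0.2,10.1,0]'
python3 -c "
from h import *
show()"
```

```text
time_s: 19.7
tcp_pos: [0.6156, 0.0571, 0.069]
orientation: [0.0, -0.666, 0.746, -0.0]
force: [0.2, 0.2, -1.3]
gripper_width: 0.0243
{'time_s': 19.7, 'q': [0.416, 0.145, -0.1472, 0.0002, -1.2776, -0.5281], 'dq': [0.0009, -0.0001, -0.0014, -0.0012, 0.0015, 0.0009], 'effort': [0.0039, -41.4309, 34.0255, 6.9207, -0.0006, -0.0001], 'tcp_pos': [0.6156, 0.0571, 0.069], 'orientation': [0.0005, -0.6664, 0.7456, -0.0002], 'force': [0.153, 0.1701, -1.3469], 'ft_torque': [-0.0267, -0.0048, -0.0525], 'gripper_width': 0.0243}
```

```bash
python3 -m jog '[-1,0,0,0.25,0, -1,0,0,0.3,0, -1,0,0,0.3,0, 0.2,0,0,0.3,0, 0.2,0,0,0.3,0, 0.2,0,0,0.3,0, 0.2,0,0,-1,0, 0.2,0,0,-6,0]'
python3 -m jog '[0.2,0,0,-6,0, 0,0,0,-12,0, 0,0,0,-13,0, 0,0,0,-13,0, 0,-3,0,-13,0, 0,-6,0,-13,0, 0,-6,0,-13,0, 0,-6,0,-13,0]'
python3 - <<'E'
from h import *
shot('wrist','w10.png');shot('scene','s10.png');show()
E
```

```text
time_s: 20.7
tcp_pos: [0.6135, 0.0567, 0.1262]
orientation: [-0.003, -0.666, 0.746, 0.001]
force: [1.5, 0.4, 0.5]
gripper_width: 0.0511
time_s: 21.7
tcp_pos: [0.6216, 0.1163, 0.2569]
orientation: [-0.001, -0.666, 0.746, 0.0]
force: [-0.1, 0.8, 0.3]
gripper_width: 0.0428
{'time_s': 21.8, 'q': [0.5002, 0.1276, 0.1803, -0.0, -1.6245, -0.6129], 'dq': [-0.0051, -0.0053, 0.0063, -0.0, -0.0001, -0.0023], 'effort': [0.2953, -40.8367, 34.5486, 6.8809, 0.0031, 0.0034], 'tcp_pos': [0.6218, 0.1159, 0.2578], 'orientation': [-0.0005, -0.6662, 0.7458, 0.0001], 'force': [-0.0473, 0.5352, 0.2392], 'ft_torque': [-0.0093, 0.04, -0.0348], 'gripper_width': 0.0428}
```

View pics/w10.png

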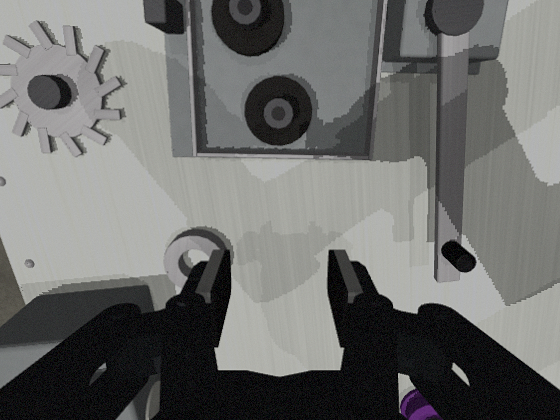

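View pics/s10.png

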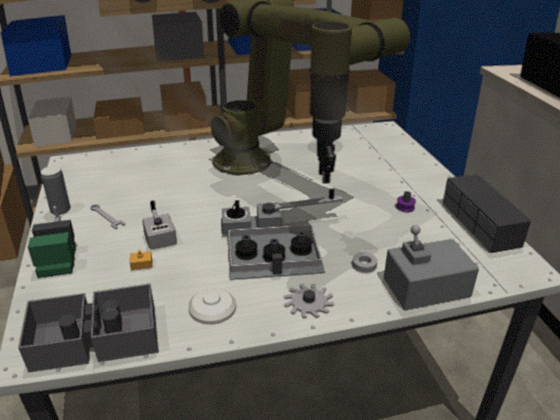

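All three stand upright in the tray. Now the keeper peg.

```bash
python3 - <<'E'
from h import *
c=cam('wrist')
print(ray(c,[(467,263)],.108))
go(.472,.195,.2,3.13);go(.472,.195,.106,3.13)
E
python3 - <<'E'
import cv2
a=cv2.imread('pics/w10.png')
cv2.imwrite('pics/c10.png',cv2.convertScaleAbs(cv2.resize(a[220:300,410:510],(600,480),interpolation=2),alpha=2.5))
E
```

```text
[[0.47195401 0.19579628 0.108     ]]
go (0.472, 0.195, 0.2) -> [-6.18 15.77  5.79] twist -0.101 q6 -0.61 jaw 3.029
go (0.472, 0.195, 0.106) -> [-6.18 15.76 15.19] twist -0.101 q6 -0.61 jaw 3.029
```

View pics/c10.png

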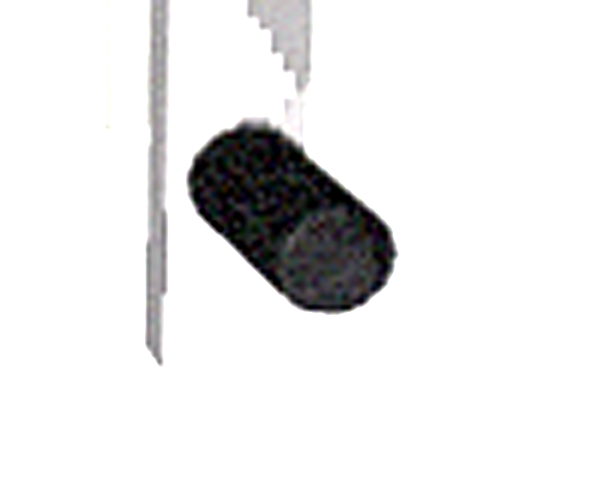

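The peg's top is at (466,263), i.e. world (0.472, 0.1955).

```bash
python3 -m jog '[0,-3,5.5,2,-0.05, 0,-6.2,11,4,-0.1, 0,-6.2,15.7,5.8,-0.1, 0,-6.2,15.7,8,-0.1, 0,-6.2,15.7,12,-0.1, 0,-6.2,15.7,14.5,-0.1, 0,-6.2,15.7,15.2,-0.1, 0,-6.2,15.7,15.2,-0.1]' 40
python3 - <<'E'
from h import *
shot('wrist','w11.png');show();go(.472,.1955,.106,3.13)
E
```

```text
time_s: 22.8
tcp_pos: [0.4731, 0.1955, 0.1069]
orientation: [0.0, -0.703, 0.711, -0.0]
force: [1.1, -0.2, -0.1]
gripper_width: 0.0426
{'time_s': 22.85, 'q': [0.7861, -0.1653, -0.3829, 0.0005, -1.3516, -0.7986], 'dq': [0.0024, -0.0052, 0.014, 0.0027, 0.0016, -0.0002], 'effort': [-0.0281, -24.882, 33.0634, 6.5932, 0.0065, 0.0011], 'tcp_pos': [0.4735, 0.1958, 0.1076], 'orientation': [0.0008, -0.7027, 0.7115, -0.0002], 'force': [0.7993, -0.4058, 0.4526], 'ft_torque': [0.0182, 0.0341, -0.0139], 'gripper_width': 0.0425}
go (0.472, 0.1955, 0.106) -> [0.03 0.15 0.16] twist -0.001 q6 -0.80 jaw 3.129
```

View pics/w11.png

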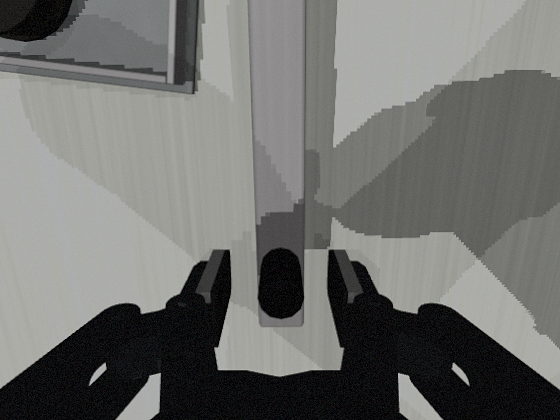

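The peg sits between the pads. Closing, then swinging along the arc.

```bash
python3 -m jog '[-1,0,0,0,0, -1,0,0,0,0, -1,0,0,0,0, -1,0,0,0,0, -1,0,0,0,0, -1,0,0,0,0, -1,0,0,0,0, -1,0,0,0,0]' 30
python3 - <<'E'
from h import *
show()
for t in np.arange(.1,.85,.1): print('%.1f %.2f %.2f'%(t,20.15*(1-np.cos(t)),-20.15*np.sin(t)))
E
```

```text
time_s: 23.85
tcp_pos: [0.4734, 0.1962, 0.1075]
orientation: [0.001, -0.703, 0.711, -0.0]
force: [0.3, 0.7, 5.1]
gripper_width: 0.0166
{'time_s': 23.85, 'q': [0.7868, -0.1653, -0.3832, 0.0006, -1.3511, -0.7987], 'dq': [-0.0005, -0.0004, 0.0002, -0.0002, 0.0013, -0.0016], 'effort': [-0.1609, -22.9528, 30.9907, 5.8782, 0.0843, 0.0197], 'tcp_pos': [0.4734, 0.1962, 0.1075], 'orientation': [0.001, -0.7029, 0.7113, -0.0003], 'force': [0.2919, 0.6816, 5.0855], 'ft_torque': [0.0844, 0.2254, -0.0041], 'gripper_width': 0.0166}
0.1 0.10 -2.01
0.2 0.40 -4.00
0.3 0.90 -5.95
0.4 1.59 -7.85
0.5 2.47 -9.66
0.6 3.52 -11.38
0.7 4.74 -12.98
0.8 6.11 -14.45
```

```bash
python3 -m jog '[-1,0.1,-2,-0.2,0.1, -1,0.4,-4,-0.2,0.2, -1,0.9,-5.95,-0.2,0.3, -1,1.6,-7.85,-0.2,0.4, -1,2.45,-9.65,-0.2,0.5, -1,3.5,-11.4,-0.2,0.6, -1,4.75,-13,-0.2,0.7, -1,6.1,-14.45,-0.2,0.8]'
python3 - <<'E'
from h import *
show(); o=manip.get_obs();h=np.array([.4715,-.0065]);d=np.array(o['tcp_pos'][:2])-h
print(np.hypot(*d),np.arctan2(d[1],d[0])+.11)
E
```

```text
time_s: 24.85
tcp_pos: [0.6175, 0.134, 0.1077]
orientation: [0.001, -0.369, 0.929, 0.001]
force: [2.1, 3.3, 0.0]
gripper_width: 0.0171
{'time_s': 24.85, 'q': [0.5292, 0.1552, -0.0627, -0.0013, -1.351, -1.3436], 'dq': [-0.2594, 0.2215, 0.2449, 0.0024, -0.0306, -0.5372], 'effort': [-0.5579, -43.1152, 31.7998, 7.214, -1.1846, 0.7457], 'tcp_pos': [0.6175, 0.134, 0.1077], 'orientation': [0.0008, -0.3691, 0.9294, 0.0008], 'force': [2.1135, 3.2589, 0.0488], 'ft_torque': [0.9313, -0.7339, -0.025], 'gripper_width': 0.0171}
0.20262870653604836 0.8760114343694129
```

```bash
python3 -m jog '[-1,0.1,-2.2,0,0.11, -1,0.5,-4.4,0,0.22, -1,1.1,-6.5,0,0.33, -1,1.9,-8.6,0,0.44, -1,2.95,-10.5,0,0.55, -1,4.2,-12.35,0,0.66, -1,5.7,-14,0,0.77, -1,7.2,-15.45,0,0.87]'
python3 -m jog '[-1,0,0,0,0, -1,0,0,0,0, -1,0,0,0,0, -1,0,0,0,0, -1,0,0,0,0, -1,0,0,0,0, -1,0,0,0,0, -1,0,0,0,0]'
python3 - <<'E'
from h import *
show(); o=manip.get_obs();h=np.array([.4715,-.0065]);d=np.array(o['tcp_pos'][:2])-h
print(np.hypot(*d),np.arctan2(d[1],d[0])+.11);shot('scene','s12.png')
E
```

```text
time_s: 25.85
tcp_pos: [0.6713, -0.0287, 0.1077]
orientation: [0.0, 0.057, 0.998, 0.0]
force: [0.7, 1.3, 0.5]
gripper_width: 0.0172
time_s: 26.85
tcp_pos: [0.6712, -0.0282, 0.1078]
orientation: [0.0, 0.054, 0.999, -0.0]
force: [6.3, -2.9, -2.7]
gripper_width: 0.0166
{'time_s': 26.85, 'q': [0.2553, 0.258, 0.055, 0.0009, -1.3671, -1.9351], 'dq': [-0.0006, -0.0003, 0.0013, 0.0016, -0.0008, -0.001], 'effort': [1.479, -48.6313, 33.346, 6.0987, -1.7442, 0.2635], 'tcp_pos': [0.6712, -0.0282, 0.1078], 'orientation': [0.0004, 0.0544, 0.9985, -0.0003], 'force': [6.3174, -2.8784, -2.6957], 'ft_torque': [-0.6173, -1.9551, -0.2964], 'gripper_width': 0.0166}
0.20090592642232563 0.001754530481369601
```

View pics/s12.png

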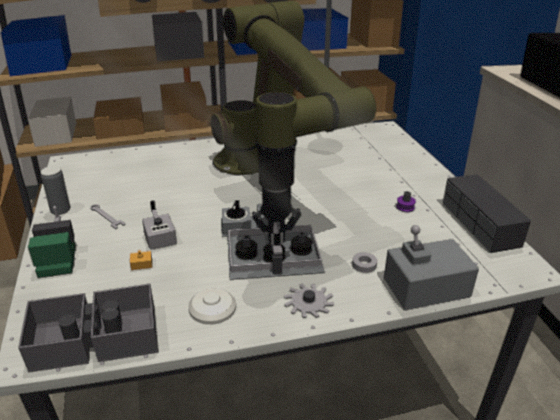

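```bash
python3 -m jog '[-1,0,-0.3,0,0, -1,0,-0.6,0,0, -1,0,-0.6,0,0, -1,0,-0.6,0,0, -1,0,-0.6,0,0, -1,0,0,0,0, -1,0,0,0,0, -1,0,0,0,0]'
python3 -m jog '[0,0,0,0,0, 0,0,0,0,0, 0,0,0,0,0, 0,0,0,0,0, 0,0,0,-3,0, 0,0,0,-8,0, 0,0,0,-13,0, 0,0,0,-13,0]'
python3 - <<'E'
from h import *
show();shot('wrist','w13.png')
E
```

```text
time_s: 27.9
tcp_pos: [0.6714, -0.0282, 0.1078]
orientation: [0.001, 0.054, 0.999, -0.0]
force: [7.2, -2.9, -3.6]
gripper_width: 0.0169
time_s: 28.9
tcp_pos: [0.6722, -0.0288, 0.2447]
orientation: [0.005, 0.056, 0.998, 0.001]
force: [1.4, 0.3, -0.2]
gripper_width: 0.0429
{'time_s': 28.9, 'q': [0.2544, 0.2253, 0.2661, 0.0018, -1.6021, -1.9364], 'dq': [0.0003, 0.0335, -0.0898, -0.0407, 0.0337, 0.0009], 'effort': [0.0725, -46.0032, 35.4103, 7.1085, -0.3535, -0.0025], 'tcp_pos': [0.6722, -0.0288, 0.2447], 'orientation': [0.0047, 0.0556, 0.9984, 0.0006], 'force': [1.356, 0.3233, -0.2004], 'ft_torque': [-0.0217, -0.0182, 0.0445], 'gripper_width': 0.0429}
```

View pics/w13.png

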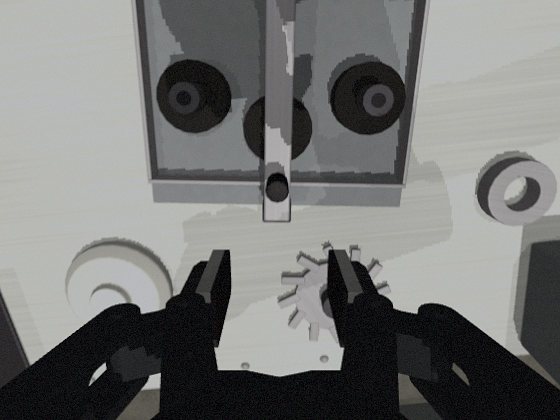

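The bar now lies across the tray's middle over the catch (peg top at 277,186), and all pulleys are upright. Checking the angle and planning the knob grip.

```bash
python3 - <<'E'
from h import *
c=cam('wrist')
p=ray(c,[(277,186)],.108)[0,:2]; d=p-[.4715,-.0065]; print(p,np.hypot(*d),np.arctan2(d[1],d[0])+.11)
# wall line headings at z=.028 (left outer edge, right outer edge) and bar edges at .078
for n,a,b,z in[('Lw',(135,10),(151,182),.028),('Rw',(426,10),(403,185),.028),('barL',(265,10),(263,220),.078),('barR',(295,10),(290,220),.078)]:
    q=ray(c,[a,b],z)[:,:2];v=q[1]-q[0];print(n,np.arctan2(v[1],v[0]).round(3))
go(.4525,-.104,.2,-1.99);
o=manip.get_obs();print(o['q'])
E
```

```text
[ 0.66371035 -0.02914079] 0.1935392023242379 -0.007251422100273144
Lw -0.127
Rw -0.136
barL -0.134
barR -0.125
go (0.4525, -0.104, 0.2) -> [20.93 -9.94  4.01] twist -2.833 q6 -1.94 jaw 1.460
[ 2.54435298e-01  2.26959271e-01  2.62166695e-01  2.18479108e-04
 -1.60120816e+00 -1.93633838e+00]
```

```bash
python3 -m jog '[0,3,-1,0,-0.18, 0,6,-3,0,-0.36, 0,10,-4,0,-0.54, 0,14,-6,0,-0.72, 0,18,-7,0,-0.9, 0,22,-8,0,-1.08, 0,24,-9,0,-1.26, 0,24,-9,0,-1.42]'
python3 -m jog '[0,0,0,0,-0.18, 0,0,0,0,-0.36, 0,0,0,0,-0.54, 0,0,0,0,-0.72, 0,0,0,0,-0.9, 0,0,0,0,-1.08, 0,0,0,0,-1.26, 0,0,0,0,-1.41]'
python3 - <<'E'
from h import *
show();shot('wrist','w14.png');go(.4525,-.104,.2,-1.99)
E
```

```text
time_s: 29.95
tcp_pos: [0.4208, -0.0917, 0.2377]
orientation: [0.0, -0.611, 0.792, 0.0]
force: [0.5, 0.2, -0.6]
gripper_width: 0.0427
time_s: 30.95
tcp_pos: [0.4217, -0.0913, 0.2369]
orientation: [0.0, 0.978, -0.207, -0.001]
force: [0.2, 0.1, 0.3]
gripper_width: 0.043
{'time_s': 30.95, 'q': [0.2591, -0.4253, -0.3516, -0.0006, -1.6467, 0.8943], 'dq': [0.0007, -0.0001, 0.0008, 0.001, -0.0005, 1.1804], 'effort': [0.0014, -13.7019, 34.6784, 6.919, -0.0066, -1.4633], 'tcp_pos': [0.4217, -0.0913, 0.2369], 'orientation': [0.0002, 0.9783, -0.2072, -0.0011], 'force': [0.1552, 0.0739, 0.3069], 'ft_torque': [-0.0013, 0.0416, 0.0338], 'gripper_width': 0.043}
go (0.4525, -0.104, 0.2) -> [ 3.34 -0.07  3.68] twist 0.007 q6 0.90 jaw -1.983
```

View pics/w14.png

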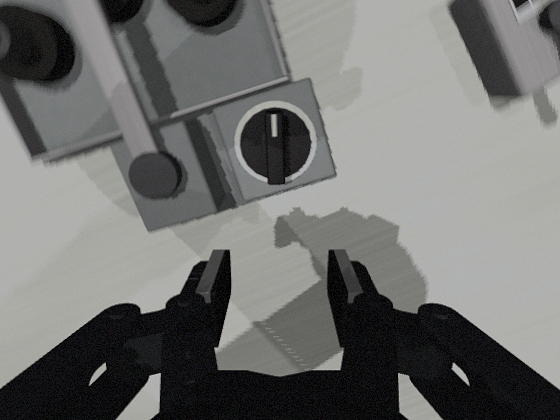

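Knob bar runs (275,113)–(276,183), mark at the top end, almost exactly along the tool's x axis.

```bash
python3 - <<'E'
from h import *
c=cam('wrist')
q=ray(c,[(275.5,112.5),(276.5,183.5)],.087)[:,:2];v=q[0]-q[1];m=q.mean(0)
print(q,np.hypot(*v),m,np.arctan2(v[1],v[0]))
yh=np.arctan2(v[1],v[0])-np.pi/2
go(*m,.2,yh);go(*m,.094,yh)
E
```

```text
[[ 0.47751938 -0.11346086]
 [ 0.42783838 -0.09240601]] 0.05395840284925504 [ 0.45267888 -0.10293344] -0.4008545547226926
go (np.float64(0.45267887801225126), np.float64(-0.10293343749821808), 0.2) -> [ 3.31 -0.18  3.68] twist -0.011 q6 0.90 jaw -1.983
go (np.float64(0.45267887801225126), np.float64(-0.10293343749821808), 0.094) -> [ 3.33 -0.19 14.28] twist -0.011 q6 0.90 jaw -1.983
```

```bash
python3 -m jog '[0,3.3,-0.15,2,0, 0,3.3,-0.15,4,0, 0,3.3,-0.15,7,0, 0,3.3,-0.15,10,0, 0,3.3,-0.15,12.5,0, 0,3.3,-0.15,14,0, 0,3.3,-0.15,14.4,0, 0,3.3,-0.15,14.4,0]'
python3 -m jog '[-1,0,0,0,0, -1,0,0,0,0, -1,0,0,0,0, -1,0,0,0,0, -1,0,0,0,0, -1,0,0,0,0, -1,0,0,0,0, -1,0,0,0,0]' 60
python3 - <<'E'
from h import *
show();shot('wrist','w15.png')
E
```

```text
time_s: 32.0
tcp_pos: [0.4531, -0.1035, 0.0949]
orientation: [-0.0, 0.978, -0.21, 0.0]
force: [-0.1, -0.8, 0.6]
gripper_width: 0.0425
time_s: 33.0
tcp_pos: [0.4537, -0.1029, 0.0954]
orientation: [-0.001, 0.978, -0.21, 0.001]
force: [-0.2, 6.0, 5.3]
gripper_width: 0.0121
{'time_s': 33.0, 'q': [0.2126, -0.2982, -0.5153, -0.0006, -1.351, 0.936], 'dq': [-0.0007, 0.0007, -0.0007, -0.0015, 0.0003, -0.0008], 'effort': [-2.5075, -16.8114, 30.6866, 7.5452, -0.3683, 0.0263], 'tcp_pos': [0.4537, -0.1029, 0.0954], 'orientation': [-0.0008, 0.9778, -0.2096, 0.0011], 'force': [-0.185, 6.0349, 5.2553], 'ft_torque': [1.8389, 0.0209, -0.0316], 'gripper_width': 0.0121}
```

View pics/w15.png

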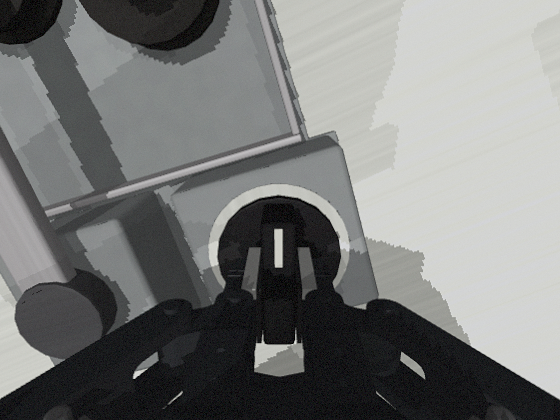

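```bash
python3 -m jog '[-1,0,0,0,0.18, -1,0,0,0,0.36, -1,0,0,0,0.54, -1,0,0,0,0.72, -1,0,0,0,0.88, -1,0,0,0,1.0, -1,0,0,0,1.1, -1,0,0,0,1.2]' 80
python3 -c "
from h import *
show();go(.4527,-.103,.095,-1.99)"
```

```text
time_s: 34.05
tcp_pos: [0.4528, -0.1036, 0.0955]
orientation: [-0.0, -0.688, 0.726, -0.0]
force: [-4.4, 3.8, 7.2]
gripper_width: 0.0121
{'time_s': 34.05, 'q': [0.2122, -0.2984, -0.5157, 0.0004, -1.3535, -0.2668], 'dq': [0.0007, -0.0001, 0.0004, -0.0009, -0.0033, -0.7947], 'effort': [-1.441, -15.9913, 31.3549, 6.8749, 1.2645, 0.8417], 'tcp_pos': [0.4528, -0.1036, 0.0955], 'orientation': [-0.0001, -0.6875, 0.7261, -0.0001], 'force': [-4.379, 3.7583, 7.2297], 'ft_torque': [1.2524, 1.5599, 0.1847], 'gripper_width': 0.0121}
go (0.4527, -0.103, 0.095) -> [-0.06  0.01  0.05] twist -1.206 q6 -0.27 jaw 3.087
```

```bash
python3 -m jog '[-1,0,0,0,0.08, -1,0,0,0,0.16, -1,0,0,0,0.22, -1,0,0,0,0.26, -1,0,0,0,0.28, -1,0,0,0,0.3, -1,0,0,0,0.3, -1,0,0,0,0.3]'
python3 -c "
from h import *
show();go(.4527,-.103,.095,-1.99)"
```

```text
time_s: 35.05
tcp_pos: [0.4526, -0.1034, 0.0955]
orientation: [-0.001, -0.574, 0.819, -0.0]
force: [-6.1, 3.9, 8.4]
gripper_width: 0.0116
{'time_s': 35.05, 'q': [0.2128, -0.2986, -0.5159, 0.0006, -1.3544, -0.5611], 'dq': [0.0011, -0.0009, 0.0012, -0.0003, 0.0007, -0.0013], 'effort': [-2.9323, -15.7143, 31.5847, 6.6581, 1.7454, -1.7769], 'tcp_pos': [0.4526, -0.1034, 0.0955], 'orientation': [-0.0005, -0.5739, 0.8189, -0.0001], 'force': [-6.0747, 3.8763, 8.4044], 'ft_torque': [1.3247, 2.1181, 1.7316], 'gripper_width': 0.0116}
go (0.4527, -0.103, 0.095) -> [-0.05  0.    0.05] twist -1.500 q6 -0.56 jaw 2.793
```

Moment about z has jumped to 1.7 N m, which means the knob is against its stop. Releasing and checking.

```bash
python3 -m jog '[-1,0,0,0,-0.04, 0,0,0,0,-0.04, 0,0,0,0,-0.04, 0,0,0,0,-0.04, 0,0,0,-3,-0.04, 0,0,0,-8,-0.04, 0,-3,0,-13,-0.04, 0,-6,0,-13,-0.04]'
python3 -m jog '[0,0,0,0,0, 0,0,0,0,0, -1,0,0,0,0, -1,0,0,0,0, -1,0,0,0,0, -1,0,0,0,0, -1,0,0,0,0, -1,0,0,0,0]'
python3 - <<'E'
from h import *
show();shot('wrist','w16.png')
E
```

```text
time_s: 36.05
tcp_pos: [0.4754, -0.0469, 0.2292]
orientation: [0.003, -0.588, 0.809, -0.002]
force: [0.1, 0.4, -0.4]
gripper_width: 0.0429
time_s: 37.05
tcp_pos: [0.4736, -0.0472, 0.2243]
orientation: [0.0, -0.589, 0.808, 0.0]
force: [-0.4, -0.2, -0.5]
gripper_width: -0.0001
{'time_s': 37.05, 'q': [0.3263, -0.2991, -0.2808, -0.0001, -1.5891, -0.6382], 'dq': [0.001, -0.0002, 0.0, 0.0012, 0.0013, 0.0005], 'effort': [-0.0172, -19.7992, 34.7713, 6.9393, -0.001, 0.0001], 'tcp_pos': [0.4736, -0.0472, 0.2243], 'orientation': [0.0, -0.5887, 0.8084, 0.0], 'force': [-0.3536, -0.176, -0.4802], 'ft_torque': [-0.0807, 0.0222, 0.013], 'gripper_width': -0.0001}
```

View pics/w16.png

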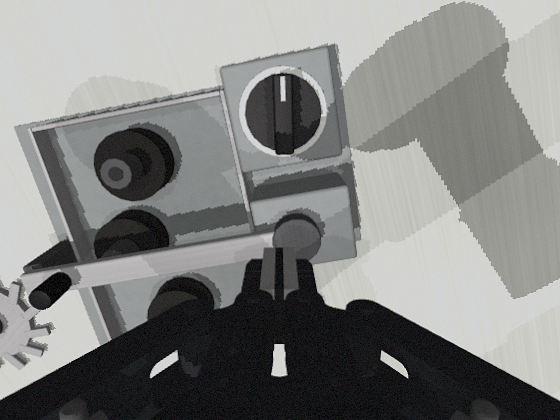

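```bash
python3 - <<'E'
from h import *
c=cam('wrist')
hd=lambda a,b,z:(lambda v:np.arctan2(v[1],v[0]))(np.diff(ray(c,[a,b],z)[:,:2],axis=0)[0])
k=hd((284,154),(283,74),.087); 
# keeper bar edges from hinge to peg; tray near/right wall
print('knob',k,'bar',hd((273,237),(75,269),.078),hd((272,251),(70,285),.078),'tray -y wall',hd((222,93),(33,127),.028))
from h import *
go(.384,-.39,.2)
go(.384,-.39,.097)
E
```

```text
knob -1.8667596247259395 bar -0.13979136476188173 -0.13042077409883912 tray -y wall -0.1448825607182096
go (0.384, -0.39, 0.2) -> [35.37 -2.    2.43] twist 0.000 q6 -0.64 jaw 2.830
go (0.384, -0.39, 0.097) -> [35.38 -2.   12.73] twist 0.000 q6 -0.64 jaw 2.830
```

The knob reads about 1.73 rad, at the stop, and the keeper is parallel to the tray. Next, a look at the counter.

```bash
python3 -m jog '[-1,5,0,0,0, -1,10,0,0,0, -1,15,0,0,0, -1,20,0,0,0, -1,22,0,0,0, -1,22,0,0,0, -1,22,0,0,0, -1,22,0,0,0]'
python3 - <<'E'
from h import *
show();shot('wrist','w17.png')
E
```

```text
time_s: 38.1
tcp_pos: [0.4064, -0.2559, 0.2243]
orientation: [0.0, -0.589, 0.808, 0.0]
force: [-0.4, 0.6, 0.4]
gripper_width: -0.0002
{'time_s': 38.1, 'q': [-0.1405, -0.2869, -0.2711, -0.0002, -1.5865, -0.1702], 'dq': [0.0004, -0.0001, -0.0018, -0.0007, -0.0009, 0.0017], 'effort': [-0.2275, -20.3364, 34.7581, 6.9416, -0.0032, -0.0057], 'tcp_pos': [0.4064, -0.2559, 0.2243], 'orientation': [0.0001, -0.5892, 0.808, 0.0], 'force': [-0.4007, 0.6137, 0.3515], 'ft_torque': [-0.0625, 0.024, 0.0389], 'gripper_width': -0.0002}
```

View pics/w17.png

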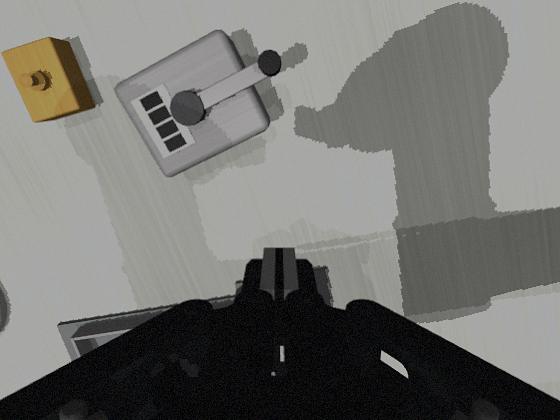

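Pin top is at (270,62), lever hub at (188,106).

```bash
python3 - <<'E'
from h import *
c=cam('wrist')
p=ray(c,[(270,62)],.093)[0,:2];h=ray(c,[(188,106)],.072)[0,:2];d=p-h
print(p,h,np.hypot(*d),np.arctan2(d[1],d[0]))
h=np.array([.453,-.3352]);ph0=np.arctan2(*(p-h)[::-1])
o=manip.get_obs()
u=np.array([np.cos(-1.88),np.sin(-1.88)])
for a in [0,.2,.4,.6,.8,1.0,1.1]:
    ph=ph0-a; q=h+.07*np.array([np.cos(ph),np.sin(ph)]); t=q+.019*u; go(round(t[0],4),round(t[1],4),.099)
t=p+.045*u; go(t[0],t[1],.2); go(t[0],t[1],.099)
E
```

```text
[ 0.38356684 -0.34691773] [ 0.45081721 -0.33825651] 0.06780582041211723 -3.013507100766369
go (np.float64(0.3782), np.float64(-0.3649), 0.099) -> [11.24 -0.65 12.53] twist 0.000 q6 -0.17 jaw 2.831
go (np.float64(0.3773), np.float64(-0.351), 0.099) -> [ 9.95 -0.14 12.53] twist 0.000 q6 -0.17 jaw 2.831
go (np.float64(0.3791), np.float64(-0.3371), 0.099) -> [ 8.57  0.12 12.53] twist 0.000 q6 -0.17 jaw 2.831
go (np.float64(0.3837), np.float64(-0.3239), 0.099) -> [ 7.17  0.08 12.53] twist 0.000 q6 -0.17 jaw 2.831
go (np.float64(0.3908), np.float64(-0.3119), 0.099) -> [ 5.81 -0.23 12.53] twist 0.000 q6 -0.17 jaw 2.831
go (np.float64(0.4001), np.float64(-0.3015), 0.099) -> [ 4.54 -0.8  12.53] twist 0.000 q6 -0.17 jaw 2.831
go (np.float64(0.4055), np.float64(-0.2971), 0.099) -> [ 3.95 -1.17 12.53] twist 0.000 q6 -0.17 jaw 2.831
go (np.float64(0.36987333068364947), np.float64(-0.38978366105310874), 0.2) -> [13.87 -0.62  2.43] twist 0.000 q6 -0.17 jaw 2.831
go (np.float64(0.36987333068364947), np.float64(-0.38978366105310874), 0.099) -> [13.87 -0.62 12.53] twist 0.000 q6 -0.17 jaw 2.831
```

```bash
python3 -m jog '[-1,5,0,0,0, -1,10,-0.3,0,0, -1,13.9,-0.6,0,0, -1,13.9,-0.6,3,0, -1,13.9,-0.6,7,0, -1,13.9,-0.6,11,0, -1,13.9,-0.6,12.5,0, -1,13.9,-0.6,12.5,0]'
python3 - <<'E'
from h import *
show();shot('wrist','w18.png')
E
```

```text
time_s: 39.15
tcp_pos: [0.3691, -0.3904, 0.0992]
orientation: [-0.0, -0.589, 0.808, 0.0]
force: [-0.6, -0.2, 0.9]
gripper_width: -0.0001
{'time_s': 39.15, 'q': [-0.4388, -0.0879, -0.3284, 0.0003, -1.3315, 0.1276], 'dq': [-0.0045, -0.0224, 0.0429, 0.0146, -0.0123, 0.0007], 'effort': [0.0075, -28.0892, 32.2897, 6.4063, 0.1404, -0.0015], 'tcp_pos': [0.3691, -0.3904, 0.0992], 'orientation': [-0.0004, -0.589, 0.8081, 0.0005], 'force': [-0.5712, -0.1532, 0.8555], 'ft_torque': [-0.0404, -0.06, -0.0087], 'gripper_width': -0.0001}
```

View pics/w18.png

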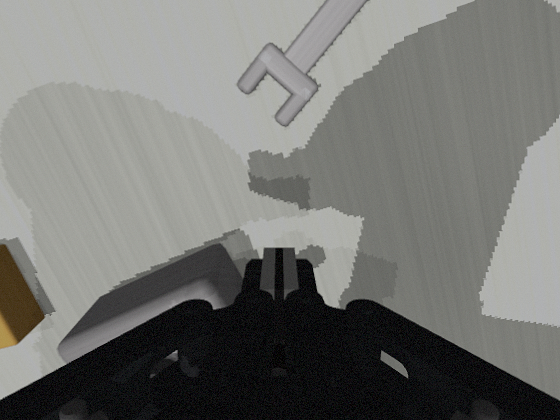

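```bash
python3 -m jog '[-1,-1.5,0,0,0, -1,-2.6,0,0,0, -1,-3.3,0.3,0,0, -1,-3.9,0.5,0,0, -1,-4.6,0.65,0,0, -1,-5.3,0.7,0,0, -1,-6,0.7,0,0, -1,-6.7,0.7,0,0]'
python3 - <<'E'
from h import *
show();shot('wrist','w19.png')
E
```

```text
time_s: 40.2
tcp_pos: [0.3826, -0.3243, 0.0988]
orientation: [-0.0, -0.589, 0.808, 0.001]
force: [-4.4, -3.9, 0.8]
gripper_width: 0.0003
{'time_s': 40.2, 'q': [-0.3006, -0.1882, -0.419, -0.0001, -1.3416, -0.0116], 'dq': [0.1221, -0.0606, -0.053, -0.0007, -0.0069, -0.1183], 'effort': [1.7004, -24.1101, 35.1882, 5.5378, 0.9814, 0.1377], 'tcp_pos': [0.3826, -0.3243, 0.0988], 'orientation': [-0.0004, -0.5886, 0.8085, 0.0007], 'force': [-4.4089, -3.8704, 0.7598], 'ft_torque': [-0.9233, 1.3656, -0.0427], 'gripper_width': 0.0003}
```

View pics/w19.png

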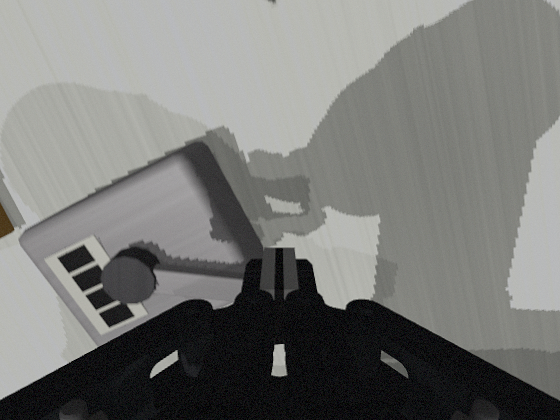

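Lever is following the fingers. Pushing on to the stop.

```bash
python3 -m jog '[-1,-0.7,-0.1,0,0, -1,-1.4,-0.3,0,0, -1,-2,-0.55,0,0, -1,-2.6,-0.85,0,0, -1,-2.9,-1.05,0,0, -1,-3.1,-1.15,0,0, -1,-3.1,-1.15,0,0, -1,-3.1,-1.15,0,0]'
python3 - <<'E'
from h import *
show();shot('wrist','w20.png');shot('top','t20.png')
E
```

```text
time_s: 41.25
tcp_pos: [0.4002, -0.3007, 0.0986]
orientation: [-0.004, -0.588, 0.809, 0.001]
force: [-12.2, -12.9, -1.3]
gripper_width: 0.0001
{'time_s': 41.25, 'q': [-0.238, -0.1877, -0.4206, 0.0045, -1.3448, -0.0766], 'dq': [-0.0006, -0.0002, 0.0006, -0.001, 0.0002, 0.001], 'effort': [9.0156, -25.1031, 38.2875, 2.1339, 3.0967, -0.0591], 'tcp_pos': [0.4002, -0.3007, 0.0986], 'orientation': [-0.0039, -0.588, 0.8088, 0.0012], 'force': [-12.2215, -12.8918, -1.258], 'ft_torque': [-4.3778, 4.2474, 0.076], 'gripper_width': 0.0001}
```

View pics/w20.png

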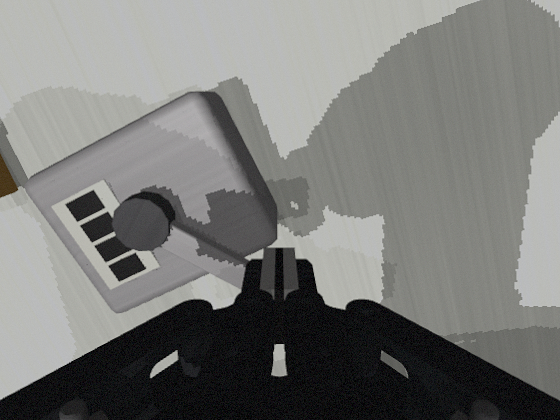

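```bash
python3 - <<'E'
from h import *
import cv2
c=cam('wrist')
for a,b in[((175,222),(250,263)),((160,252),(240,292))]:
    v=np.diff(ray(c,[a,b],.066)[:,:2],axis=0)[0]; print((np.pi+.123)-np.arctan2(v[1],v[0])%(2*np.pi))
a=cv2.imread('pics/w20.png')
cv2.imwrite('pics/c20.png',cv2.convertScaleAbs(cv2.resize(a[180:320,100:300],(800,560),interpolation=2),alpha=2))
E
```

```text
0.9890889998552259
0.963781894744216
```

View pics/c20.png

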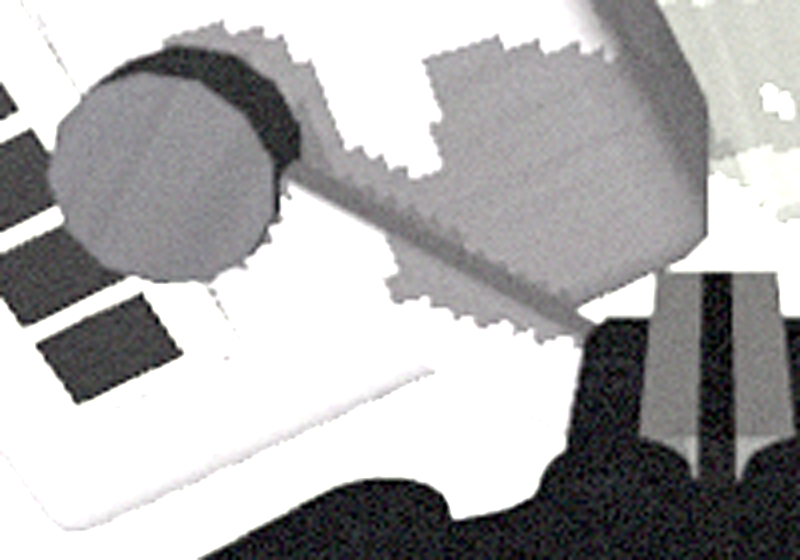

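The lever reads about 0.98 rad with 18 N on it, well over the 5 N spring, so it is at the stop. Backing away to let it spring back.

```bash
python3 -m jog '[-1,2,1,0,0, -1,5,1,0,0, -1,8,1,0,0, -1,11,1,0,0, -1,12.5,1,0,0, -1,12.5,1,-4,0, -1,12.5,1,-9,0, -1,12.5,1,-12,0]'
python3 -m jog '[-1,0,0,-2,0, -1,0,0,-2,0, -1,-5,0,-2,0, -1,-10,0,-2,0, -1,-14,0,-2,0, -1,-14,0,-2,0, -1,-14,0,-2,0, -1,-14,0,-2,0]'
python3 - <<'E'
from h import *
show();shot('wrist','w21.png');shot('top','t21.png');shot('scene','s21.png')
E
```

```text
time_s: 42.35
tcp_pos: [0.3567, -0.4147, 0.2221]
orientation: [0.001, -0.589, 0.808, -0.002]
force: [-0.3, -0.1, 0.5]
gripper_width: -0.0001
time_s: 43.35
tcp_pos: [0.3982, -0.282, 0.2385]
orientation: [-0.0, -0.588, 0.809, 0.001]
force: [-0.7, -0.5, 0.7]
gripper_width: 0.0002
{'time_s': 43.35, 'q': [-0.202, -0.2629, -0.2261, -0.0002, -1.609, -0.1111], 'dq': [-0.0056, -0.0008, 0.005, 0.0026, -0.002, -0.0014], 'effort': [0.3253, -21.6191, 34.6591, 6.9081, 0.003, 0.0048], 'tcp_pos': [0.3982, -0.282, 0.2385], 'orientation': [-0.0004, -0.5882, 0.8087, 0.0006], 'force': [-0.6824, -0.4885, 0.6668], 'ft_torque': [0.0078, -0.0249, -0.0422], 'gripper_width': 0.0002}
```

View pics/w21.png

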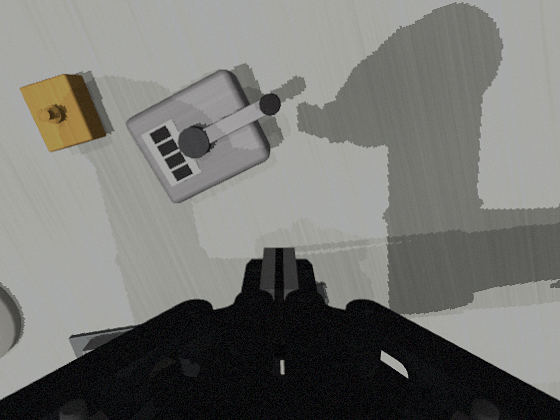

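View pics/t21.png

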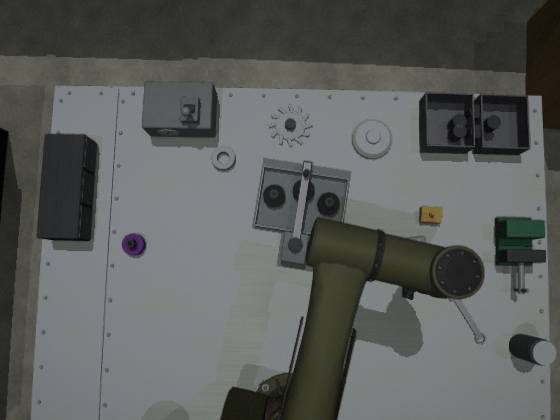

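View pics/s21.png

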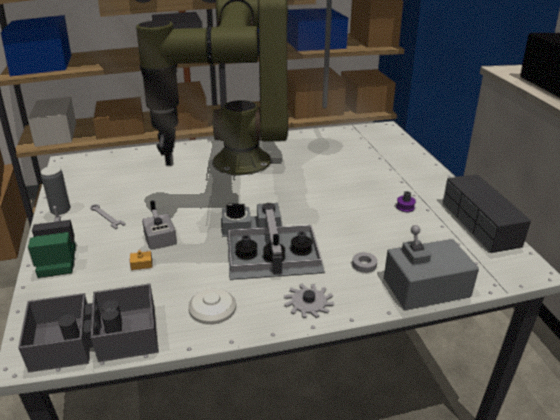

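The lever is back at rest (pin 270,104, hub 193,142, same angle as before). Three pulleys stand upright in the tray and the keeper lies over the catch. The brass block, bearing and purple look-alike haven't moved. Handing in.

```bash
python3 -c "
from workcell import order
print(order.hand_in())"
```

```text
the job is handed in; nothing more can be done
None
```

The job is done in the order you asked and handed in at about 43 s on the robot's clock, of the 208 s allowed.

- **Pulleys:** Only three black pulleys were on the bench. All three stand upright on the tray floor. The middle one was found about 27 mm nearer the catch than where I released it. I don't know whether it was knocked or slid, but it stayed upright inside the walls, so I left it.
- **Keeper:** It is shut. In two wrist views it lies parallel to the tray walls within about 0.01 rad.
- **Torque knob:** It clicked past its detent to the stop. It measured about 1.73 rad from the picture, and the twisting force rose sharply at the end. The arm hides the knob in the last top view and the last scene picture is too coarse to read it, so this reading comes from just after I released it.
- **Tally counter:** The lever reached its stop at about 0.98 rad by picture, with about 18 N against it, well over the spring's 5 N. The last picture shows it back at rest.
- **Left alone:** The brass block, the bearing ring and the purple look-alike were not touched.

The last pictures showed nothing else out of place, and no check failed.

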